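Rack the cleaned phones to dry and put the sticks away

ROBOT

A 7-joint arm with a two-finger parallel gripper is mounted at the origin on the work surface. World frame = base frame: x ahead of the robot, y to its left, z up, the work surface at z = 0. Lengths are in m, angles in rad, forces in N, time in s.
With the tool pointing down it reaches from about 0.4 to 0.85 m from the base axis. Payload 4.5 kg.
Tool frame: the origin (TCP) lies at the very end of the fingers, on their centre line; the grasp point (between the pads) lies 19 mm behind it; z points along the fingers, x is the direction in which the jaws open and shut, and the axes are right-handed (so a half turn about z gives the same grasp; the last joint's range is limited). The gripper opens to 88 mm and grips with 3 to 60 N. Pads are 18 mm wide; open, the fingers measure 123 mm over their backs; the gripper's body (75 mm by 187 mm) begins 45 mm behind the grasp point.
Start: joints at [1.139, 0.689, -0.195, 1.565, 0.157, 0.902, -0.215], TCP at [0.281, -0.558, 0.21] pointing down, gripper open.
Joint ranges: [-3.01, 3.01], [-0.46, 2.08], [-1.47, 1.51], [0.13, 2.56], [-1, 4.14], [0.04, 2.09], [-2.66, 2.66]. Speed limits (rad/s): [2.57, 2.57, 3.14, 3.14, 3.14, 3.14, 3.14].

INTERFACE

Orientations are given as [roll, pitch, yaw] about the fixed x, y, z axes, in that order (R = Rz(yaw) Ry(pitch) Rx(roll)).
In Python, from workcell import robot, command_gripper, viewer gives the robot as it stands. Calls block until the motion is done:
- robot.reach(position, orientation): joint-space move of the TCP to a pose.
- robot.servo_line(position, rate=0.15, frame=None): straight line of the TCP; frame=None keeps the orientation; rate is the mean speed in m/s.
- robot.move_j(angles): joint-space move.
- command_gripper(opening, squeeze=None): finger opening in m; squeeze is the grip in N (None keeps the last); returns when the fingers have stopped.
- robot.sleep(seconds).
- robot.inverse_kinematics(position, orientation): joint angles nearest the present ones, or None.
- robot.sense(): the state.
- viewer.capture(name): name is "scene" or "top" or "wrist"; returns a dict with "frame" (384x512x3 uint8, blue, green, red), "camera_matrix" (3x3 intrinsics, pixels), "R" (3x3) and "t" (3): a world point X has camera coordinates R X + t; the wrist camera has in their place "hand_eye" (4x4, takes a point from camera to tool coordinates, whose origin is the TCP and whose axes are the tool frame's). Camera axes: x right, y down, z forward; pixel columns grow to the right and rows downward; lengths in m; the calibration is good to about 2 mm. The wrist camera is an equidistant fisheye: a pixel r from the principal point sees the ray r / f radians off the axis. A picture is of the moment at which its call begins: read the wrist's pose just before it. There is no depth.
A pose or a line that the arm cannot do raises robot.Unreachable and nothing moves.
- robot.job_done(): hands the job in, once; it reports no verdict.
The state is a dict: "t": time; "qpos": joint angles; "dq": joint speeds; "joint_efforts": joint torques, N m; "tool_pos": TCP position; "ee_rot": TCP orientation; "ft_force": force on the tool from outside, world axes, zero at the start; "wrist_torque": the same for the moment, N m; "finger_gap": finger opening in m.
Only numpy, scipy, OpenCV 4.12 (cv2) and the standard library are available. Lean on these libraries where they do the work, as an engineer would, in place of code of your own. Each camera call takes 0.05 s, during which the arm holds its last target.

TASK

The phones leaning on the sloping stand have just been wiped clean: stand every one of them upright on its bottom end in the drying rack, one to a slot, fully down, and push each used cleaning stick, white tip first, down into its own vial until it goes no further. When all of that is done, press the blower's start button fully down and let go. Leave the other things on the bench alone and the vials standing.

Things in the scene. Friction and masses are not known exactly. Their poses are not given: they have to be found in the camera images.
- lean_stand: Fixed aluminium stand (105 deep x 302 wide mm) where phones lean side by side, 74 mm apart. Origin: underside centre; y along its width. Its face leans 30 deg from vertical, upper edge to -x, and backs only a phone's lowest 76 mm; the upper 50 mm are free on both faces. A phone's foot rests 40 mm to +x of the origin, 25 mm up. 3 mm fins, 40 mm long, part the phones.
- stick_rest: Fixed white plastic rest, 75 x 80 mm, where two cleaning sticks lean in grooves 44 mm apart, 30 deg from vertical, upper end to its -x. Origin: underside centre. A stick's tip rests 30 mm to +x of the origin, 20 mm up; the lowest 58 mm of the stick are backed, ribs beside it reach 50 mm up, the upper 62 mm are free all round.
- rack: Fixed drying rack: wooden base 210 x 84 x 10 mm with four slots in a row along its x, 50 mm apart, each running along its y. Origin: underside centre. A slot is a pair of upright aluminium plates, 3 mm thick, 78 mm long, 12 mm between them, reaching 52 mm above the table. Two rails (to 26 mm above the table) close the slots' ends, 76 mm apart.
- vial_a: Loose upright amber vial on a steel foot (64 mm across, 10 high), 0.5 kg. Origin: underside centre, z along the vial. Tube 23 mm outer, 14 mm inner diameter, open mouth 75 mm up. A stiff disc inside, its top first 45 mm up, stops a stick merely dropped in; pushed with 3 to 5 N it slides down 25 mm to 20 mm up, and stays. It stands by itself; it may get knocked aside.
- vial_b: A second vial, just like vial_a.
- start (a joint): White push button (28 mm across) on the top of the blower; 0 = up, 0.006 m = fully down; it springs back up. Fully down takes 5 N.
- start_top (a point): Centre of the top face of the start button, which is pressed straight down.
- blower: Fixed grey drying blower, a box 130 x 90 mm and 110 mm high, that blows towards the rack; the start button in its top lies 20 mm to -x of its centre. Origin: centre of the underside.
- slot_1 (a point): Floor of slot 1 of the rack, at the middle of its length and width, 10 mm above the table. x across the slot (the rack's x), y along it, z up. The gap is 12 mm wide and reaches 42 mm up from here.
- slot_2 (a point): Floor of slot 2 of the rack, at the middle of its length and width, 10 mm above the table. x across the slot (the rack's x), y along it, z up. The gap is 12 mm wide and reaches 42 mm up from here.
- slot_3 (a point): Floor of slot 3 of the rack, at the middle of its length and width, 10 mm above the table. x across the slot (the rack's x), y along it, z up. The gap is 12 mm wide and reaches 42 mm up from here.
- slot_4 (a point): Floor of slot 4 of the rack, at the middle of its length and width, 10 mm above the table. x across the slot (the rack's x), y along it, z up. The gap is 12 mm wide and reaches 42 mm up from here.
- phone_a: Phone, a flat grey slab 8 x 62 x 126 mm with a black screen, about 0.14 kg, leaning on the sloping stand. Origin: middle of its bottom end; z runs along its length to its top end (126 mm away), y along its width, x through its thickness, out of the screen. It may be absent from the bench (then None).
- phone_b: Phone, a flat grey slab 8 x 62 x 126 mm with a black screen, about 0.14 kg, leaning on the sloping stand. Origin: middle of its bottom end; z runs along its length to its top end (126 mm away), y along its width, x through its thickness, out of the screen. It may be absent from the bench (then None).
- phone_c: Phone, a flat grey slab 8 x 62 x 126 mm with a black screen, about 0.14 kg, leaning on the sloping stand. Origin: middle of its bottom end; z runs along its length to its top end (126 mm away), y along its width, x through its thickness, out of the screen. It may be absent from the bench (then None).
- phone_d: Phone, a flat grey slab 8 x 62 x 126 mm with a black screen, about 0.14 kg, leaning on the sloping stand. Origin: middle of its bottom end; z runs along its length to its top end (126 mm away), y along its width, x through its thickness, out of the screen. It may be absent from the bench (then None).
- stick_a: Used cleaning stick, a light round rod of 8 mm diameter and 120 mm length with a short white round tip, 20 g, leaning in the rest. Origin: the end of its white tip; z runs up along the stick.
- stick_b: Used cleaning stick, a light round rod of 8 mm diameter and 120 mm length with a short white round tip, 20 g, leaning in the rest. Origin: the end of its white tip; z runs up along the stick.
- dish: Small steel screw dish, 56 mm across, 14 mm high; not part of the job, to be left where it is. Origin: centre of its underside.
- driver: Screwdriver, 150 mm long, lying; not part of the job, to be left where it is. Origin: its middle.
- reel: Solder reel, 52 mm across, 32 mm high; not part of the job, to be left where it is. Origin: centre of its underside.
- bottle: White bottle with black cap, 56 mm across, 130 mm high; not part of the job, to be left where it is. Origin: centre of its underside.
Things that resemble listed ones, but are neither listed nor needed, are in the scene too. What is shaped like the phone_b but purple or turquoise is not meant.

How it is judged:
By the outcome, as a careful person would: the job done as asked, in the order asked, and still so for the second after the job is handed in, with the robot touching nothing.
Of phone_a, phone_b, phone_c, phone_d only 3 to 4 are there at a start; the rules pass over those that are not, and their reading is None.
At some moment in a run one of vial_a, vial_b may be knocked a few centimetres aside while the robot is not near it.
It also fails if it takes over 208 s, if anything falls off the work surface, if the arm or the gripper's body presses on something with over 40 N, if the wrist force passes 120 N, or if a joint passes its speed limit or range.

## Working session

There is one attempt and no reset: what is moved stays moved. The work goes in short steps, each a Python script; the robot and the scene stay as the last script left them, time stands still between calls to the robot, and variables do not carry over. Pictures are saved under pics/ and viewed, and the job is handed in when it is done.

```bash
ls -la; mkdir -p pics; python3 - <<'E'
from workcell import robot, command_gripper, viewer
import cv2,numpy as np
s=robot.sense()
print({k:(np.round(v,3).tolist() if not isinstance(v,(int,float)) else v) for k,v in s.items()})
for n in("scene","top","wrist"):
    c=viewer.capture(n)
    cv2.imwrite(f"pics/{n}0.png",c["frame"])
    print(n,{k:np.round(v,4).tolist() for k,v in c.items() if k!="frame"})
    np.savez(f"pics/{n}0.npz",**c)
E
```

```text
total 12
drwxr-xr-x  3 agent agent 4096 Dec  7 03:05 .
drwxr-xr-x 23 root  root  4096 Dec  7 03:05 ..
drwxr-xr-x  2 agent agent 4096 Dec  7 03:05 pics
{'t': 0.0, 'qpos': [1.139, 0.69, -0.195, 1.566, 0.157, 0.902, -0.215], 'dq': [0.001, 0.0, 0.0, -0.0, 0.001, -0.001, 0.001], 'joint_efforts': [-0.001, -52.755, -1.267, -15.343, -0.053, 0.007, 0.0], 'tool_pos': [0.28, -0.558, 0.209], 'ee_rot': [3.141, 0.002, -1.105], 'ft_force': [-0.276, 0.638, 0.128], 'wrist_torque': [0.058, -0.003, 0.021], 'finger_gap': 0.08797099635123973}
scene {'camera_matrix': [[465.1832, 0.0, 248.6743], [0.0, 465.1832, 186.1719], [0.0, 0.0, 1.0]], 'R': [[-0.294, 0.9558, -0.0099], [0.7419, 0.2217, -0.6328], [-0.6026, -0.1934, -0.7742]], 't': [0.2436, -0.2389, 1.6632]}
top {'camera_matrix': [[465.8682, 0.0, 251.972], [0.0, 465.8682, 194.7822], [0.0, 0.0, 1.0]], 'R': [[0.0146, -0.9998, 0.0169], [-0.9858, -0.0172, -0.167], [0.1672, -0.0143, -0.9858]], 't': [-0.1252, 0.4955, 1.3263]}
wrist {'camera_matrix': [[297.3186, 0.0, 254.699], [0.0, 297.3186, 194.2495], [0.0, 0.0, 1.0]], 'hand_eye': [[1.0, 0.0, 0.0004, -0.0011], [-0.0001, 0.9594, 0.2821, -0.0731], [-0.0004, -0.2821, 0.9594, -0.1764], [0.0, 0.0, 0.0, 1.0]]}
```

```bash
python3 - <<'E'
import cv2
for n in("scene","top"):
    f=cv2.imread(f"pics/{n}0.png"); cv2.imwrite(f"pics/{n}0b.png",cv2.resize(f,(800,600),interpolation=cv2.INTER_CUBIC))
E
```

```text
(no output)
```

View pics/scene0b.png

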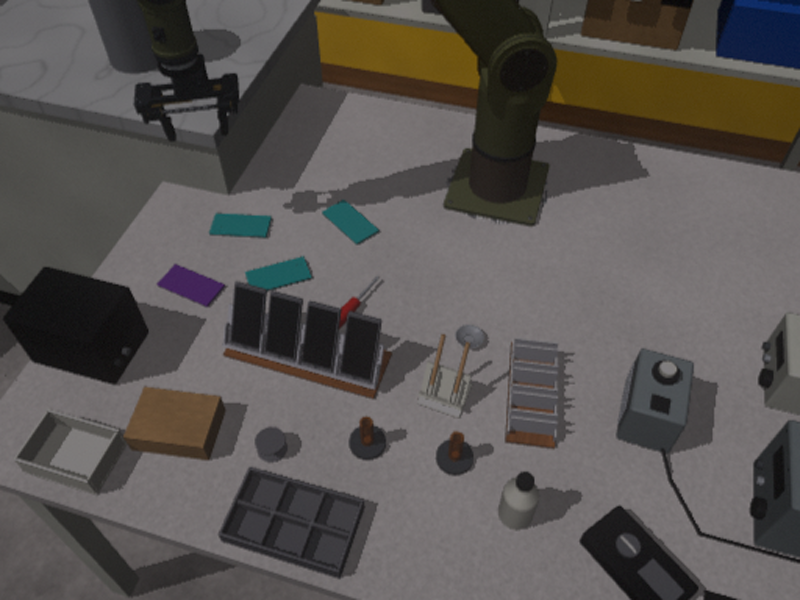

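View pics/top0b.png

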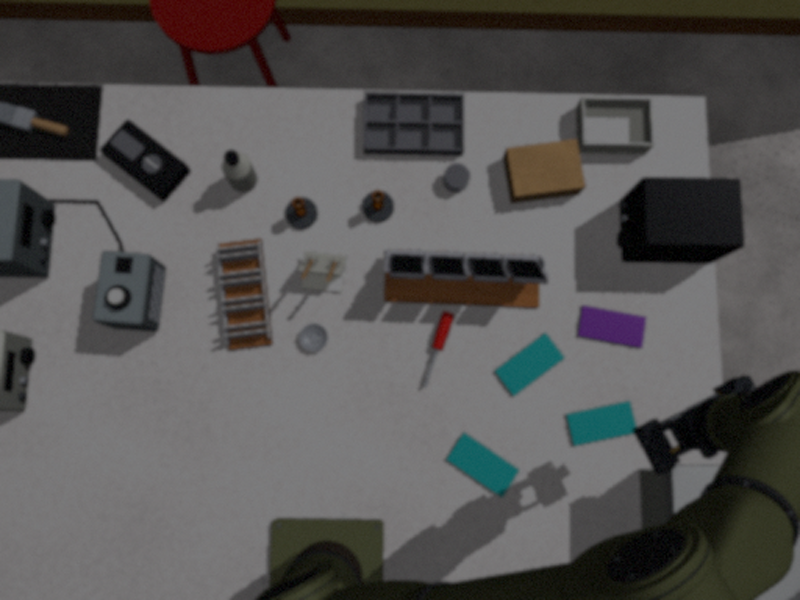

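View pics/wrist0.png

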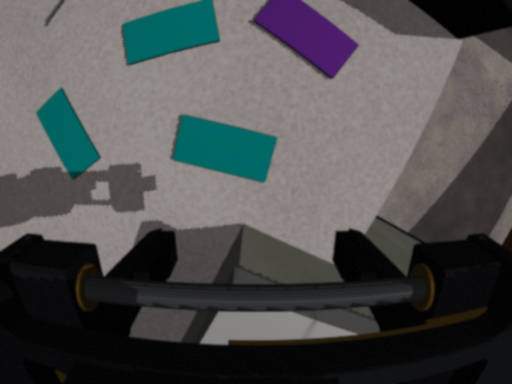

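```bash
cat > h.py <<'E'
from workcell import robot, command_gripper, viewer
import cv2,numpy as np
from scipy.spatial.transform import Rotation as Ro
from scipy.optimize import least_squares
def proj(c,X):
    X=np.atleast_2d(X)
    if 'Rw' in c: R,t=c['Rw'],c['tw']
    else: R,t=c['R'],c['t']
    P=X@R.T+t; K=c['camera_matrix']
    if 'Rw' in c:
        r=np.linalg.norm(P[:,:2],axis=1); th=np.arctan2(r,P[:,2]); s=(th/np.maximum(r,1e-9))[:,None]
        p=P[:,:2]*s
    else: p=P[:,:2]/P[:,2:]
    return np.c_[K[0,0]*p[:,0]+K[0,2],K[1,1]*p[:,1]+K[1,2]]
def ray(c,uv):
    K=c['camera_matrix']; p=np.array([(uv[0]-K[0,2])/K[0,0],(uv[1]-K[1,2])/K[1,1]])
    if 'Rw' in c:
        R,t=c['Rw'],c['tw']; r=np.linalg.norm(p); d=np.r_[p/max(r,1e-9)*np.sin(r),np.cos(r)]
    else: R,t=c['R'],c['t']; d=np.r_[p,1]
    return -R.T@t, R.T@d
def atz(c,uv,z=0.):
    o,d=ray(c,uv); return o+d*(z-o[2])/d[2]
def cap(n,name):
    s=robot.sense(); c=viewer.capture(n); c=dict(c)
    if n=='wrist':
        T=np.eye(4); T[:3,:3]=Ro.from_euler('xyz',s['ee_rot']).as_matrix(); T[:3,3]=s['tool_pos']
        M=np.linalg.inv(T@c['hand_eye']); c['Rw']=M[:3,:3]; c['tw']=M[:3,3]
    cv2.imwrite(f'pics/{name}.png',c['frame']); np.savez(f'pics/{name}.npz',**c); return c
def load(name): return dict(np.load(f'pics/{name}.npz'))
def st(*ks):
    s=robot.sense(); print('t %.2f'%s['t'],'pos',np.round(s['tool_pos'],4),'rot',np.round(s['ee_rot'],3),'F',np.round(s['ft_force'],2),'gap %.4f'%s['finger_gap']); return s
def eul(zax,xax):
    z=np.array(zax,float); z/=np.linalg.norm(z); x=np.array(xax,float); x-=z*(x@z); x/=np.linalg.norm(x)
    return Ro.from_matrix(np.c_[x,np.cross(z,x),z]).as_euler('xyz')
E
python3 - <<'E'
from h import *
c=load('top0')
print('camtop',-c['R'].T@c['t'])
s=load('scene0');print('camscene',-s['R'].T@s['t'])
for n,u,z in [('vial1mouth',(299,203),.075),('vial2mouth',(378,197),.075),('vial1foot',(301,213),.01),('vial2foot',(377,207),.01),('rack',(244,295),.03),('rest',(322,272),.02),('standL',(385,303),.01),('standR',(539,305),.01),('blower',(118,297),.115),('dish',(312,339),0),('driver',(437,345),0)]:
    print(n,np.round(atz(c,np.array(u)*.64,z),3))
E
```

```text
camtop [ 0.26852539 -0.09773981  1.39229709]
camscene [1.25115632 0.14174373 1.13889117]
vial1mouth [0.682 0.064 0.075]
vial2mouth [ 0.696 -0.084  0.075]
vial1foot [0.682 0.067 0.01 ]
vial2foot [ 0.697 -0.082  0.01 ]
rack [0.513 0.167 0.03 ]
rest [0.562 0.021 0.02 ]
standL [ 0.505 -0.101  0.01 ]
standR [ 0.507 -0.399  0.01 ]
blower [0.49  0.372 0.115]
dish [0.434 0.038 0.   ]
driver [ 0.427 -0.202  0.   ]
```

```bash
python3 - <<'E'
from h import *
for p,yaw in [((.52,.05,.30),0),((.52,.05,.30),np.pi),((.52,-.25,.30),0),((.52,-.25,.3),np.pi),((.52,.05,.30),np.pi/2),((.52,.05,.3),-np.pi/2)]:
    q=robot.inverse_kinematics(list(p),[np.pi,0,yaw]); print(p,yaw,None if q is None else np.round(q,2))
# tilted grasps
for y in (-.14,-.36):
  for sx in (1,-1):
    e=eul([.5,0,-.866],[sx*.866,0,sx*.5]); q=robot.inverse_kinematics([.56,y,.11],list(e)); print('tilt',y,sx,None if q is None else np.round(q,2))
for x in (.44,.59):
  for sx in (1,-1):
    q=robot.inverse_kinematics([x,.167,.09],[np.pi,0,0 if sx>0 else np.pi]); print('rack',x,sx,None if q is None else np.round(q,2))
E
```

```text
(0.52, 0.05, 0.3) 0 [ 0.17  0.48 -0.55  1.74  0.29  1.01 -0.49]
(0.52, 0.05, 0.3) 3.141592653589793 [-0.83  0.77  1.31  1.78 -0.79  1.24 -2.44]
(0.52, -0.25, 0.3) 0 [ 0.67  0.56 -0.51  1.58  0.3   1.08  0.08]
(0.52, -0.25, 0.3) 3.141592653589793 [ 0.11  0.56  0.44  1.61 -0.27  1.03 -2.51]
(0.52, 0.05, 0.3) 1.5707963267948966 [ 0.4   0.59 -0.99  1.72  0.54  1.13  0.82]
(0.52, 0.05, 0.3) -1.5707963267948966 [-0.11  0.44 -0.12  1.75  0.06  0.95 -1.82]
tilt -0.14 1 [ 0.92  1.06 -1.25  2.3   1.98  0.93 -1.6 ]
tilt -0.14 -1 [ 0.92  1.06 -1.25  2.3   1.98  0.93  1.54]
tilt -0.36 1 [ 1.24  1.02 -1.04  1.96  1.61  0.49 -0.79]
tilt -0.36 -1 [ 1.01  0.85 -0.58  1.97  1.77  0.1   2.09]
rack 0.44 1 [-0.35  0.71 -0.18  2.13  0.37  0.33 -0.83]
rack 0.44 -1 [-0.77  0.79  0.53  2.15 -0.95  0.46 -2.63]
rack 0.59 1 [-0.17  0.84 -0.32  1.7   0.39  0.67 -0.7 ]
rack 0.59 -1 [-0.76  0.99  0.81  1.73 -0.94  0.86 -2.65]
```

```bash
python3 - <<'E'
from h import *
t=0
for i,(x,y) in enumerate([(.50,-.30),(.56,-.04),(.50,.15)]):
    robot.reach([x,y,.30],[np.pi,0,0]); c=cap('wrist',f'w{i}'); st()
    cv2.imwrite(f'pics/w{i}b.png',cv2.resize(c['frame'],(800,600),interpolation=cv2.INTER_CUBIC))
E
```

```text
t 1.52 pos [ 0.4986 -0.3022  0.2993] rot [ 3.141e+00  2.000e-03 -4.000e-03] F [-0.45 -0.86 -0.11] gap 0.0881
t 2.61 pos [ 0.5599 -0.0428  0.2997] rot [ 3.14e+00  1.00e-03 -4.00e-03] F [-0.9   0.39  0.32] gap 0.0878
t 3.48 pos [0.5012 0.1471 0.2997] rot [ 3.14  -0.    -0.005] F [ 0.05 -0.52 -0.24] gap 0.0879
```

View pics/w0b.png

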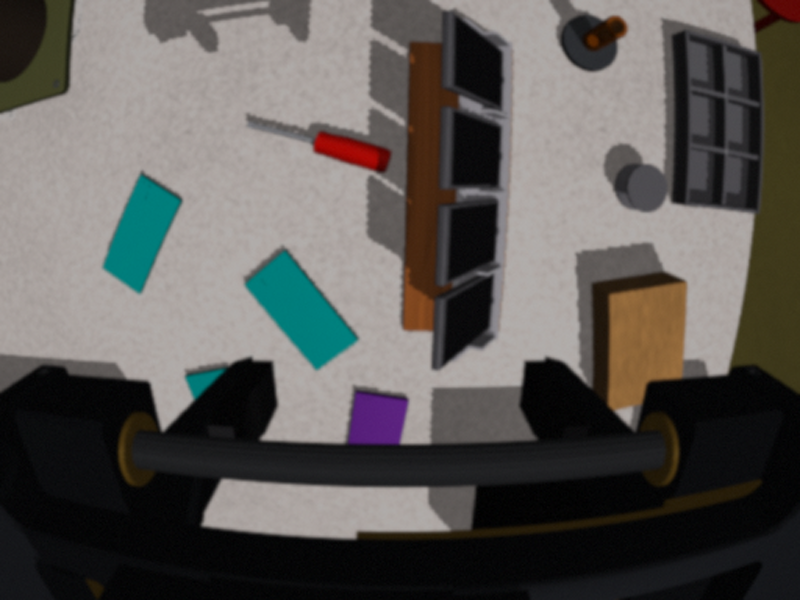

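View pics/w1b.png

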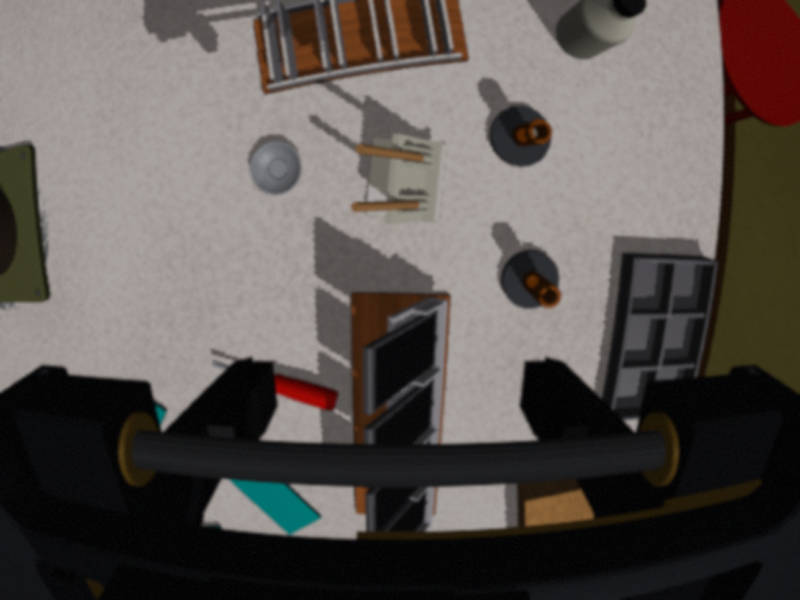

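View pics/w2b.png

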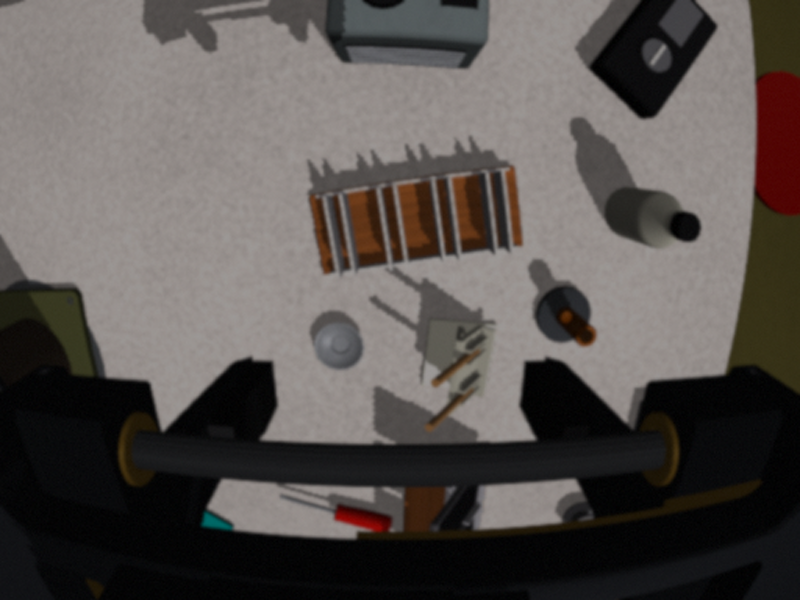

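```bash
python3 - <<'E'
from h import *
def crop(n,x0,y0,w,h,s):
    f=cv2.imread(f'pics/{n}.png'); cv2.imwrite(f'pics/{n}c.png',cv2.resize(f[y0:y0+h,x0:x0+w],None,fx=s,fy=s,interpolation=cv2.INTER_CUBIC))
crop('w0',250,0,100,240,2.5)
crop('scene0',130,170,130,90,6)
crop('w1',150,0,220,150,3.5)
crop('w2',190,90,160,100,5)
E
```

```text
(no output)
```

View pics/w0c.png

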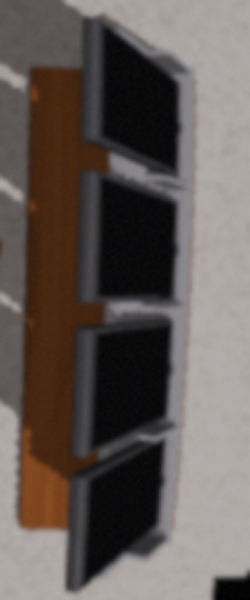

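View pics/scene0c.png

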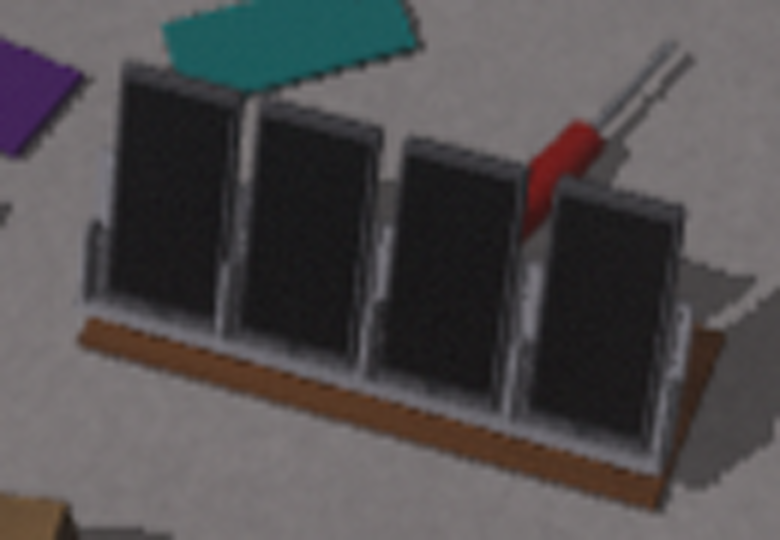

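View pics/w1c.png

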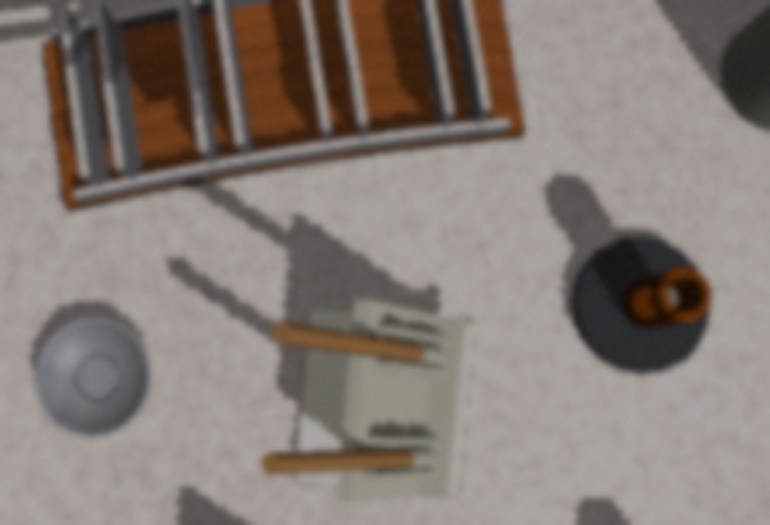

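View pics/w2c.png

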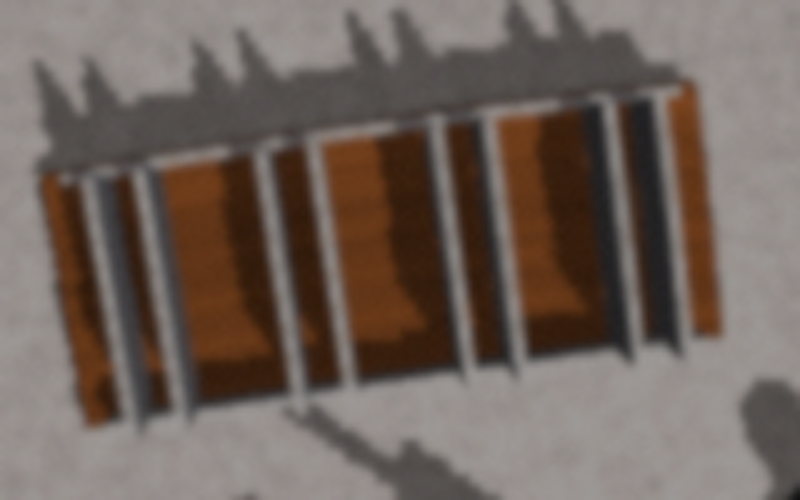

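```bash
python3 - <<'E'
from h import *
def crop(n,x0,y0,w,h,s,k):
    f=cv2.imread(f'pics/{n}.png'); cv2.imwrite(f'pics/{k}.png',cv2.resize(f[y0:y0+h,x0:x0+w],None,fx=s,fy=s,interpolation=cv2.INTER_CUBIC))
crop('scene0',210,200,160,110,5,'k1')
crop('scene0',385,215,70,75,8,'k2')
crop('w1',310,140,60,60,8,'k3')
E
```

```text
(no output)
```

View pics/k1.png

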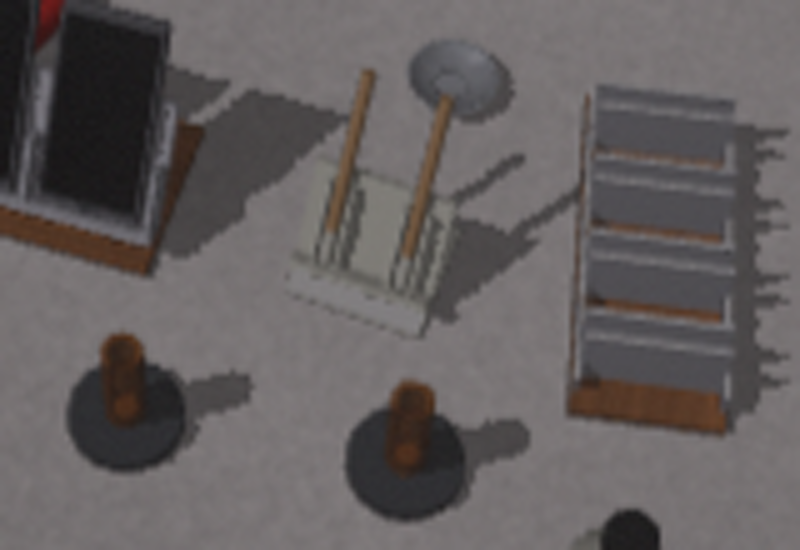

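View pics/k2.png

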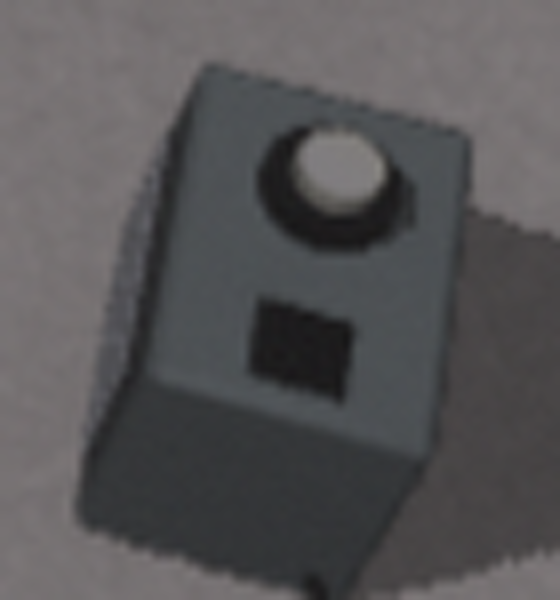

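View pics/k3.png

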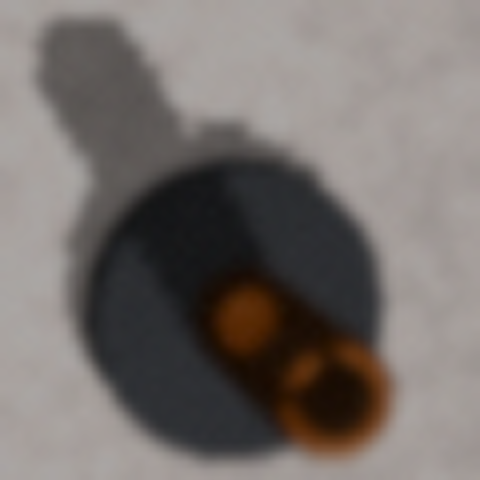

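```bash
cat > meas.py <<'E'
from h import *
W0,W1,W2,S,T=[load(n) for n in('w0','w1','w2','scene0','top0')]
def o(p,s,x,y): return np.array(p)/s+np.array([x,y])-0.5+0.5/s
def tri(obs):
    A=np.zeros((3,3));b=np.zeros(3);L=[]
    for c,uv in obs:
        q,d=ray(c,uv); d=d/np.linalg.norm(d); P=np.eye(3)-np.outer(d,d); P/= 1 ; A+=P;b+=P@q; L.append((q,d))
    X=np.linalg.solve(A,b); return X,[round(1000*np.linalg.norm((np.eye(3)-np.outer(d,d))@(X-q)),1) for q,d in L]
w=lambda p:(W0,o(p,2.5,250,0)); s=lambda p:(S,o(p,6,130,170))
print('phones back-top corners (y hi, y lo)')
wp=[[(90,15),(84,143)],[(84,170),(80,300)],[(78,328),(76,455)],[(70,475),(68,590)]]
sp=[[(684,207),(558,178)],[(527,163),(405,135)],[(383,128),(255,98)],[(245,90),(124,62)]]
for a,b in zip(wp,sp):
    X=[tri([w(p),s(q)]) for p,q in zip(a,b)]
    d=X[0][0]-X[1][0]
    print(np.round(X[0][0],4),np.round(X[1][0],4),X[0][1],X[1][1],'width %.4f yaw %.3f'%(np.linalg.norm(d),np.arctan2(-d[0],d[1])))
w1=lambda p:(W1,o(p,3.5,150,0)); k1=lambda p:(S,o(p,5,210,200))
print('stick tops',tri([w1((280,333)),k1((447,99))]),tri([w1((268,463)),k1((370,73))]))
print('vialL mouth',tri([w1((684,297)),k1((413,393))]),atz(W1,w1((684,297))[1],.075),'foot',atz(W1,w1((640,303))[1],.01),atz(S,k1((406,461))[1],.01))
k3=lambda p:(W1,o(p,8,310,140))
print('vialR mouth',tri([k3((334,397)),k1((124,346))]),atz(W1,k3((334,397))[1],.075),'foot',atz(W1,k3((232,310))[1],.01),atz(S,k1((126,415))[1],.01))
print('button',atz(S,o((343,165),8,385,215),.118))
top=[(212,65),(468,138),(425,458),(150,375)]
for p in top: print('blower top',np.round(atz(S,o(p,8,385,215),.11),4))
# rack fit
pts=[];uv=[];
pl=[((92,178),(135,422)),((143,168),(182,412)),((262,150),(298,398)),((313,142),(348,388)),((435,122),(465,375)),((485,112),(516,368)),((605,100),(632,355)),((657,95),(684,350))]
xs=[k*50-75+sg*7.5 for k in range(4) for sg in(-1,1)]
for x,(a,b) in zip(xs,pl):
    pts+=[(x,39,52),(x,-39,52)]; uv+=[a,b]
pts+=[(-105,42,10),(-105,-42,10),(105,-42,10),(105,42,10)]; uv+=[(42,178),(88,425),(722,335),(695,85)]
pts=np.array(pts)/1000.; uv=np.array([o(p,5,190,90) for p in uv])
def f(v):
    R=Ro.from_euler('z',v[2]).as_matrix(); return (proj(W2,pts@R.T+np.r_[v[:2],0])-uv).ravel()
r=least_squares(f,[.51,.17,.1],loss='soft_l1'); print('rack',r.x,'rms px',np.sqrt(np.mean(r.fun**2)));print(np.round(r.fun.reshape(-1,2),1).tolist())
R=r.x
E
python3 meas.py
```

```text
phones back-top corners (y hi, y lo)
[ 0.5341 -0.104   0.1353] [ 0.5309 -0.1659  0.1297] [np.float64(0.5), np.float64(0.5)] [np.float64(0.9), np.float64(0.9)] width 0.0622 yaw -0.050
[ 0.5306 -0.1801  0.1355] [ 0.5292 -0.2404  0.1328] [np.float64(0.4), np.float64(0.4)] [np.float64(0.2), np.float64(0.2)] width 0.0603 yaw -0.023
[ 0.5282 -0.2526  0.1323] [ 0.5285 -0.3146  0.1328] [np.float64(1.0), np.float64(1.0)] [np.float64(0.7), np.float64(0.7)] width 0.0620 yaw 0.006
[ 0.5254 -0.3228  0.1328] [ 0.5259 -0.3838  0.1328] [np.float64(1.0), np.float64(1.0)] [np.float64(0.4), np.float64(0.4)] width 0.0610 yaw 0.007
stick tops (array([0.53049608, 0.04917716, 0.12168383]), [np.float64(0.7), np.float64(0.7)]) (array([0.52596999, 0.00528226, 0.12220262]), [np.float64(1.1), np.float64(1.1)])
vialL mouth (array([0.68202995, 0.0695779 , 0.07827954]), [np.float64(1.4), np.float64(1.4)]) [0.68328658 0.06846962 0.075     ] foot [0.68238569 0.07031166 0.01      ] [0.68500224 0.07236713 0.01      ]
vialR mouth (array([ 0.69854432, -0.07822934,  0.07861285]), [np.float64(0.7), np.float64(0.7)]) [ 0.69980605 -0.07994086  0.075     ] foot [ 0.69833096 -0.07935916  0.01      ] [ 0.70227316 -0.07765299  0.01      ]
button [0.48075599 0.38018215 0.118     ]
blower top [0.4465 0.3378 0.11  ]
blower top [0.4521 0.4206 0.11  ]
blower top [0.5779 0.4129 0.11  ]
blower top [0.5726 0.3291 0.11  ]
rack [0.5201906  0.17394389 0.14307014] rms px 1.259054369452644
[[-1.2, -1.2], [-0.6, 2.4], [-1.1, -1.0], [0.0, 2.9], [-0.6, -1.3], [0.4, 2.2], [-0.3, -1.2], [0.6, 2.8], [-0.2, -0.7], [0.9, 2.0], [0.3, -0.0], [0.9, 2.0], [0.4, -0.5], [1.0, 1.5], [0.1, -0.6], [0.4, 1.2], [-1.1, -2.0], [-1.1, -0.2], [0.2, -0.3], [0.2, -2.0]]
```

```bash
cat > fitstand.py <<'E'
from meas import *
ax=np.array([-.5,0,np.sqrt(.75)]); nx=np.array([np.sqrt(.75),0,.5])
def ph(v,i):
    R=Ro.from_euler('z',v[2]).as_matrix(); k=(1.5-i)*.074
    foot=np.array([.04,k,.025]); P=[foot+.126*ax-.004*nx+np.array([0,sg*.031,0]) for sg in(1,-1)]
    return np.array(P)@R.T+np.r_[v[:2],0]
def f(v):
    r=[]
    for i in range(4):
        for P,a,b in zip(ph(v,i),wp[i],sp[i]):
            r+=[(proj(W0,P)[0]-w(a)[1]),(proj(S,P)[0]-s(b)[1])]
    return np.array(r).ravel()
r2=least_squares(f,[.55,-.24,-.03]); print('stand',r2.x,np.sqrt(np.mean(r2.fun**2))); print(np.round(r2.fun.reshape(-1,4),1).tolist())
E
python3 fitstand.py | tail -2
python3 - <<'E'
from h import *
robot.reach([.52,.115,.22],[np.pi,0,.14]); c=cap('wrist','r1');st()
robot.reach([.56,-.035,.22],[np.pi,0,0]); c=cap('wrist','r2');st()
for n in('r1','r2'): cv2.imwrite(f'pics/{n}b.png',cv2.resize(cv2.imread(f'pics/{n}.png')[:260],None,fx=1.56,fy=1.56,interpolation=cv2.INTER_CUBIC))
E
```

```text
stand [ 0.55568656 -0.2467483  -0.02974034] 0.8972808297853463
[[-1.0, 0.5, -0.1, 0.6], [0.4, -0.9, -0.5, -0.3], [0.1, -1.7, 0.6, 1.1], [0.0, -0.5, 0.1, 0.2], [0.4, -1.4, -0.3, 0.3], [-1.0, -0.1, 0.7, -0.1], [0.9, 1.5, -1.5, 0.2], [-0.8, 2.4, -1.3, -0.5]]
t 3.98 pos [0.5209 0.1156 0.2212] rot [-3.14e+00 -2.00e-03  1.38e-01] F [0.13 0.36 0.47] gap 0.0882
t 4.69 pos [ 0.5605 -0.0328  0.2213] rot [-3.14e+00 -2.00e-03  2.00e-03] F [ 1.36  0.95 -0.46] gap 0.0881
```

View pics/r1b.png

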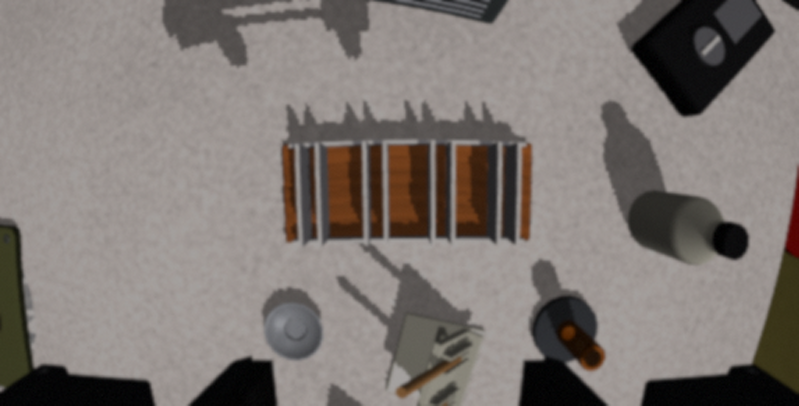

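View pics/r2b.png

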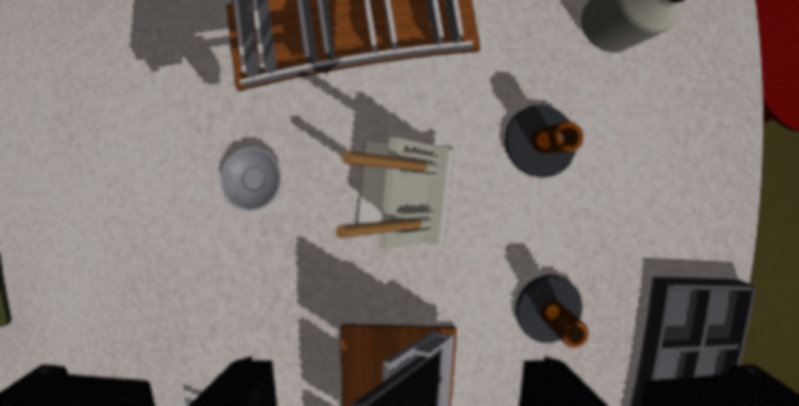

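```bash
python3 - <<'E'
from h import *
def crop(n,x0,y0,w,h,s,k):
    f=cv2.imread(f'pics/{n}.png'); g=cv2.resize(f[y0:y0+h,x0:x0+w],None,fx=s,fy=s,interpolation=cv2.INTER_CUBIC); cv2.imwrite(f'pics/{k}.png',cv2.convertScaleAbs(g,alpha=1.4))
crop('r1',178,82,170,80,4.7,'k4')
crop('r2',205,80,180,150,4.4,'k5')
g=cv2.cvtColor(cv2.imread('pics/r1.png'),cv2.COLOR_BGR2GRAY)
for y in (105,120,135): print(y,g[y,183:345].tolist())
E
```

```text
105 [69, 67, 58, 46, 46, 74, 119, 142, 133, 99, 76, 67, 65, 64, 55, 46, 43, 52, 85, 126, 141, 127, 94, 73, 67, 66, 67, 68, 67, 68, 66, 67, 68, 68, 69, 69, 70, 69, 67, 62, 51, 42, 40, 37, 38, 37, 38, 44, 66, 110, 141, 138, 104, 70, 48, 39, 40, 39, 40, 40, 45, 71, 116, 144, 139, 112, 84, 75, 75, 73, 74, 76, 74, 73, 75, 73, 74, 75, 74, 67, 50, 41, 40, 39, 40, 40, 41, 40, 40, 40, 38, 47, 77, 119, 139, 122, 85, 53, 42, 39, 39, 42, 45, 43, 41, 65, 109, 143, 138, 106, 80, 72, 71, 69, 69, 70, 67, 60, 49, 42, 39, 39, 38, 38, 36, 40, 41, 43, 46, 47, 41, 36, 36, 35, 40, 72, 118, 144, 134, 87, 47, 38, 35, 35, 36, 35, 37, 51, 92, 136, 141, 117, 84, 70, 70, 70, 73, 95, 130, 149, 156, 158]
120 [60, 56, 50, 40, 38, 52, 92, 131, 142, 121, 89, 70, 66, 65, 61, 50, 41, 38, 60, 103, 139, 137, 106, 78, 68, 67, 67, 68, 66, 66, 65, 65, 67, 66, 66, 65, 64, 63, 63, 63, 58, 44, 36, 33, 34, 35, 34, 38, 59, 103, 139, 139, 112, 73, 50, 37, 36, 34, 33, 34, 39, 58, 99, 134, 140, 116, 84, 68, 65, 66, 66, 65, 66, 65, 65, 67, 66, 64, 59, 46, 37, 34, 35, 35, 36, 36, 34, 35, 36, 34, 39, 44, 68, 109, 137, 125, 83, 48, 35
[... 252 characters left out ...]
1, 151, 152, 152]
135 [72, 70, 70, 70, 65, 58, 69, 107, 139, 138, 103, 75, 68, 65, 63, 63, 61, 55, 57, 89, 126, 139, 121, 91, 72, 67, 66, 68, 68, 66, 67, 68, 66, 68, 68, 69, 68, 67, 67, 69, 68, 68, 66, 59, 47, 40, 38, 39, 51, 86, 125, 141, 122, 88, 67, 58, 50, 43, 37, 38, 38, 49, 85, 126, 141, 121, 91, 73, 69, 68, 70, 69, 70, 70, 69, 70, 70, 69, 70, 69, 69, 68, 61, 47, 38, 37, 37, 36, 35, 36, 39, 46, 70, 113, 140, 132, 89, 51, 38, 37, 37, 37, 38, 37, 43, 73, 115, 139, 129, 98, 75, 69, 69, 67, 65, 66, 67, 67, 66, 65, 59, 46, 39, 36, 37, 35, 34, 35, 38, 41, 39, 38, 37, 41, 56, 93, 132, 137, 102, 60, 40, 36, 37, 36, 37, 37, 46, 80, 121, 142, 125, 94, 74, 70, 67, 74, 91, 122, 145, 153, 156, 159]
```

View pics/k4.png

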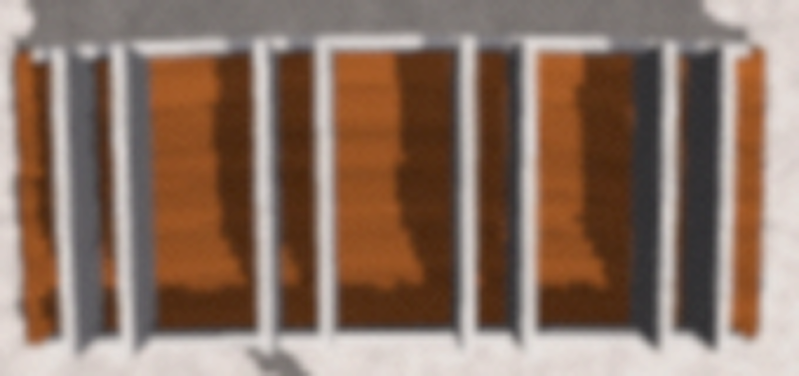

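View pics/k5.png

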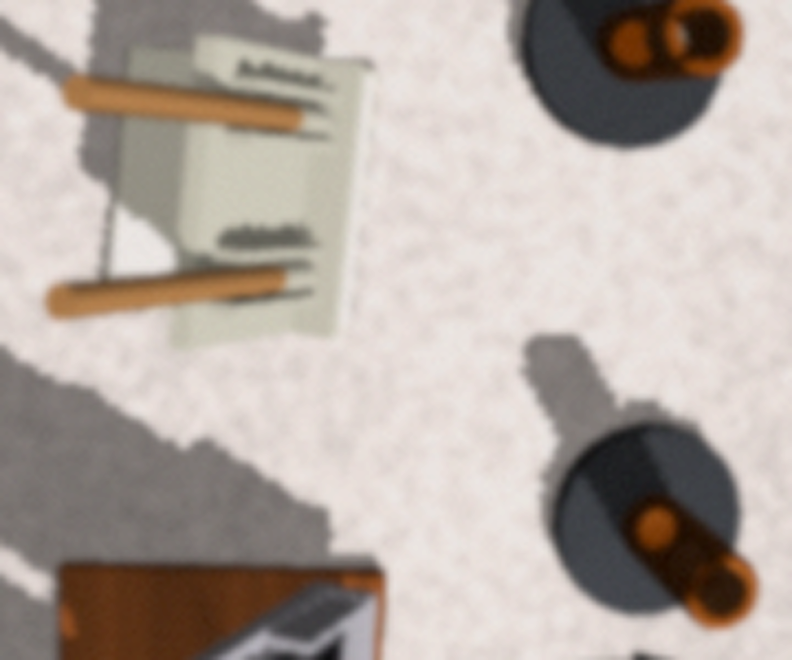

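```bash
cat > fit2.py <<'E'
from meas import *
R1,R2=load('r1'),load('r2')
g=cv2.cvtColor(R1['frame'],cv2.COLOR_BGR2GRAY).astype(float)
rows=range(98,148,3); obs=[]
for y in rows:
    seg=g[y,180:348]; pk=[]
    i=1
    while i<len(seg)-1:
        if seg[i]>115 and seg[i]>=seg[i-1] and seg[i]>seg[i+1]:
            a=seg[i-2:i+3]-90; a=np.clip(a,0,None); pk.append(180+i+(a*np.arange(-2,3)).sum()/a.sum())
        i+=1
    pk=[p for p in pk if 184<p<336.5]
    if len(pk)==8: obs.append((y,pk))
print(len(obs))
def f(v):
    R=Ro.from_euler('z',v[2]).as_matrix(); r=[]
    L=[(proj(R1,np.array([[x/1000,.039,.052],[x/1000,-.039,.052]])@R.T+np.r_[v[:2],0])) for x in xs]
    for y,pk in obs:
        for l,p in zip(L,pk):
            t=(y-l[0,1])/(l[1,1]-l[0,1]); r.append(l[0,0]+t*(l[1,0]-l[0,0])-p)
    k=lambda y:82-.5+y/4.7
    r+=[ .3*(L[i][1,1]-k(349)) for i in(1,5)]
    c=proj(R1,np.array([[.105,-.042,.01],[.105,.042,.01],[-.105,.042,.01],[-.105,-.042,.01]])@R.T+np.r_[v[:2],0])
    r+=list(.3*(c[:,1]-[k(337),k(50),k(47),k(343)]))
    return np.array(r)
r=least_squares(f,[.52,.174,.143]); print('rack',r.x,np.abs(r.fun).max(),np.round(r.fun[-6:]/.3,1)); n=len(obs); print(np.round(r.fun[:8*n].reshape(n,8).mean(0),2))
q=lambda p:o(p,4.4,205,80)
def g2(v):
    R=Ro.from_euler('z',v[2]).as_matrix(); out=[]
    for sg,a,b,sc in((1,(77,92),(298,120),k1((447,101))[1]),(-1,(62,301),(282,281),k1((369,75))[1])):
        tip=np.array([.03,sg*.022,.02]); P=np.array([tip+.119*np.array([-.5,0,.866]),tip+.02*np.array([-.5,0,.866])])@R.T+np.r_[v[:2],0]
        u=proj(R2,P); out+=list(u[0]-q(a)); d=u[1]-u[0]; nn=np.array([-d[1],d[0]])/np.linalg.norm(d); out.append(nn@(q(b)-u[0])); out+=list(.5*(proj(S,P[:1])[0]-sc))
    return np.array(out)
r=least_squares(g2,[.56,.02,-.1]); print('rest',r.x,np.round(r.fun,2))
for nm,m,ft in(('L',(703,35),(625,46)),('R',(718,590),(648,517))): print('vial',nm,atz(R2,q(m),.075),atz(R2,q(ft),.01))
E
python3 fit2.py | tail -7
```

```text
button [0.48075599 0.38018215 0.118     ]
blower top [0.4465 0.3378 0.11  ]
blower top [0.4521 0.4206 0.11  ]
blower top [0.5779 0.4129 0.11  ]
blower top [0.5726 0.3291 0.11  ]
rack [0.5201906  0.17394389 0.14307014] rms px 1.259054369452644
[[-1.2, -1.2], [-0.6, 2.4], [-1.1, -1.0], [0.0, 2.9], [-0.6, -1.3], [0.4, 2.2], [-0.3, -1.2], [0.6, 2.8], [-0.2, -0.7], [0.9, 2.0], [0.3, -0.0], [0.9, 2.0], [0.4, -0.5], [1.0, 1.5], [0.1, -0.6], [0.4, 1.2], [-1.1, -2.0], [-1.1, -0.2], [0.2, -0.3], [0.2, -2.0]]Traceback (most recent call last):
  File "fit2.py", line 10, in <module>
    a=seg[i-2:i+3]-90; a=np.clip(a,0,None); pk.append(180+i+(a*np.arange(-2,3)).sum()/a.sum())
                                                             ~^~~~~~~~~~~~~~~~
ValueError: operands could not be broadcast together with shapes (4,) (5,)
```

```bash
sed -i 's/^    i=1$/    i=3/; s/len(seg)-1:/len(seg)-4:/' fit2.py; python3 fit2.py | tail -6
```

```text
17
rack [0.52069594 0.17324725 0.14625726] 0.6770523832277036 [ 0.9 -0.1  0.2 -1.3  0.2  0.2]
[ 0.45  0.36  0.16  0.09  0.02 -0.25 -0.31 -0.55]
rest [ 0.55865359  0.02314775 -0.10288929] [ 0.45  0.38 -0.24 -0.36 -0.24 -0.33 -0.11  0.79 -0.33 -0.22]
vial L [0.68346601 0.0691888  0.075     ] [0.68288293 0.06967836 0.01      ]
vial R [ 0.69883568 -0.07958289  0.075     ] [ 0.69891442 -0.07817118  0.01      ]
```

Candidates (w0b pixels): 4 grey slabs with black screens on the stand at (473,60), (473,148), (470,240) and (465,320) are the ones I want. The turquoise slabs at (142,232), (300,308), (205,380) and the purple one at (378,418) are excluded. Sticks are in the rest at w1b (390,155) and (385,207), and the amber vials are at w1b (520,135) and (530,280). The grey reel and the dish aren't targets. The close crop w0c confirms the choice: four black-screened phones leaning on the stand.

First phone (nearest the rack):

```bash
cat > act.py <<'E'
from h import *
STAND=(.5557,-.2467,-.0297); RACK=(.5206,.1734,.1455); REST=(.5587,.0231,-.1029)
ax=np.array([-.5,0,np.sqrt(.75)]); nx=np.array([np.sqrt(.75),0,.5])
def fr(P,v): 
    x,y,w=P; return Ro.from_euler('z',w).apply(v)+np.array([x,y,0])
def rot(P,v): return Ro.from_euler('z',P[2]).apply(v)
def line(p,rate=.15,frame=None): robot.servo_line(list(map(float,p)),rate=rate) if frame is None else robot.servo_line(list(map(float,p)),rate=rate,frame=list(frame))
def reach(p,e): robot.reach(list(map(float,p)),list(map(float,e)))
G=.086
def pick_phone(i):
    foot=fr(STAND,[.04,(1.5-i)*.074,.025]); a=rot(STAND,ax); n=rot(STAND,nx); e=eul(-a,n)
    command_gripper(.044,20)
    reach(foot+(G+.10)*a,e); st(); line(foot+G*a,.12); robot.sleep(.2); s=st()
    err=s['tool_pos']-(foot+G*a); print('err',np.round(err,4))
    command_gripper(0.0,20); s=st()
    return foot,a,e
def lift(foot,a,e):
    line(foot+(G+.11)*a,.15); s=st(); return s
def slot(k): return fr(RACK,[(k-2.5)*.05,0,.010])
def over(k,h):
    p=slot(k); reach(p+[0,0,G+h],[np.pi,0,RACK[2]])
E
python3 - <<'E'
from act import *
f=pick_phone(0); c=cap('scene','p0'); lift(*f); c=cap('scene','p1'); 
f=c['frame'];cv2.imwrite('pics/p1b.png',cv2.resize(f,(800,600)))
E
```

```text
t 6.82 pos [ 0.5066 -0.1343  0.1862] rot [ 3.141 -0.524 -0.03 ] F [0.42 0.07 0.36] gap 0.0438
t 8.00 pos [ 0.556  -0.1359  0.1001] rot [ 3.141 -0.524 -0.029] F [-0.37  0.26 -0.22] gap 0.0436
err [ 0.     -0.0002  0.0007]
t 8.63 pos [ 0.5554 -0.1357  0.0992] rot [-3.142 -0.523 -0.03 ] F [-2.23  0.39 -0.91] gap 0.0079
t 9.57 pos [ 0.5011 -0.1343  0.1944] rot [ 3.142 -0.523 -0.03 ] F [ 0.36  0.15 -1.84] gap 0.0078
```

View pics/p1b.png

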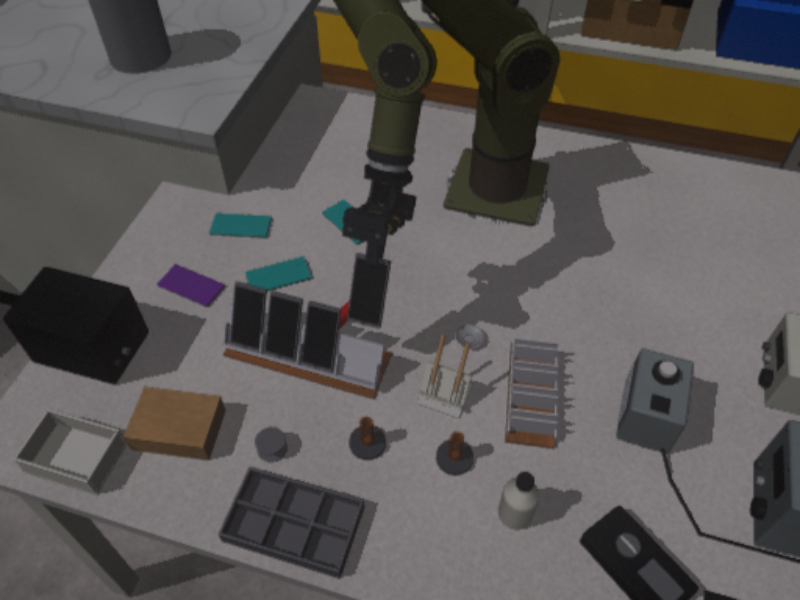

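The first phone is held (gap 7.8 mm) and clear of the stand, at (370,290). Now to slot 4.

```bash
python3 - <<'E'
from act import *
s=robot.sense(); line(np.array(s['tool_pos'])+[0,.0,.08],.2)
over(4,.14); st(); line(slot(4)+[0,0,G+.055],.15); robot.sleep(.2); s=st(); print(slot(4))
c=cap('scene','p2'); w=cap('wrist','p2w'); cv2.imwrite('pics/p2b.png',cv2.resize(c['frame'][170:300,290:390],None,fx=4.5,fy=4.5,interpolation=cv2.INTER_CUBIC))
cv2.imwrite('pics/p2wb.png',cv2.resize(w['frame'],(800,600)))
E
```

```text
t 11.45 pos [0.5951 0.1819 0.2349] rot [3.139e+00 1.000e-03 1.430e-01] F [ 0.56 -1.19 -1.15] gap 0.0076
t 12.37 pos [0.5954 0.1847 0.1522] rot [-3.141e+00 -2.000e-03  1.450e-01] F [-0.06 -0.74 -1.29] gap 0.0077
[0.59480752 0.18427404 0.01      ]
```

View pics/p2b.png

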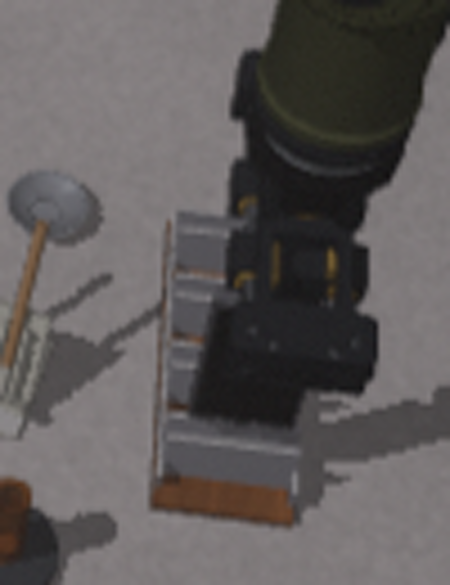

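View pics/p2wb.png

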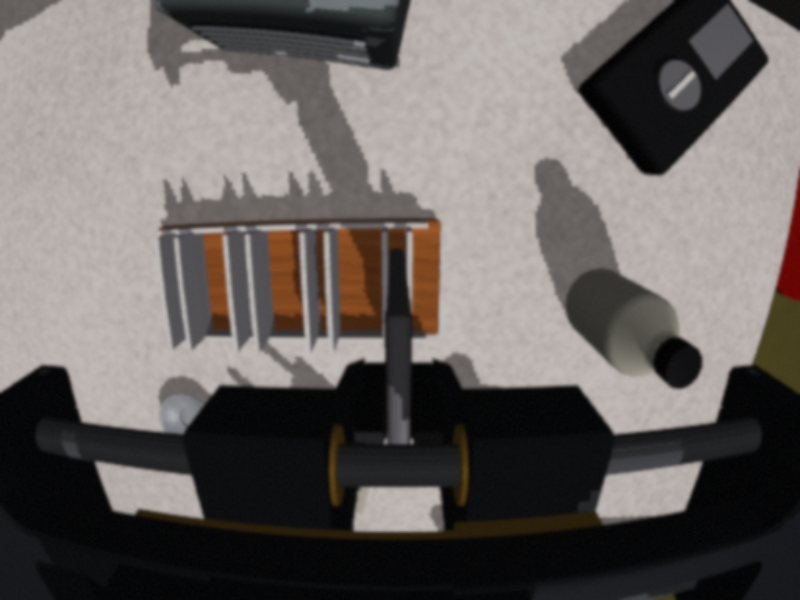

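The wrist view shows the phone's edge at x≈397, centred between slot 4's plates at 388 and 410. I'll lower it in stages and watch the force.

```bash
cat >> act.py <<'E'
def insert(k):
    p=slot(k)
    for h in (.036,.018,.004,.0,-.002,-.004):
        line(p+[0,0,G+h],.08); s=robot.sense(); F=np.array(s['ft_force']); print('h',h,'z-bottom %.4f'%(s['tool_pos'][2]-G),np.round(F,1))
        if h>.003 and np.linalg.norm(F)>12: print('BLOCKED'); return False
        if F[2]>4: break
    return True
def release(k,up=.14):
    command_gripper(.030); s=robot.sense(); p=np.array(s['tool_pos']); p[:2]=slot(k)[:2]
    line([p[0],p[1],.01+G+up],.2)
E
python3 - <<'E'
from act import *
if insert(4):
    release(4); st()
    c=cap('wrist','p3w'); cv2.imwrite('pics/p3wb.png',cv2.resize(c['frame'],(800,600)))
E
```

```text
h 0.036 z-bottom 0.0450 [-0.7 -0.1 -1.7]
h 0.018 z-bottom 0.0272 [-0.1  0.5 -1.9]
h 0.004 z-bottom 0.0132 [-0.   0.4 -2. ]
h 0.0 z-bottom 0.0099 [-0.   0.1 -1.7]
h -0.002 z-bottom 0.0086 [0.2 1.6 1.3]
h -0.004 z-bottom 0.0085 [-1.6 -1.2 12.1]
t 15.68 pos [0.5943 0.1835 0.2349] rot [3.14e+00 2.00e-03 1.46e-01] F [ 0.4  -0.83 -0.79] gap 0.0301
```

View pics/p3wb.png

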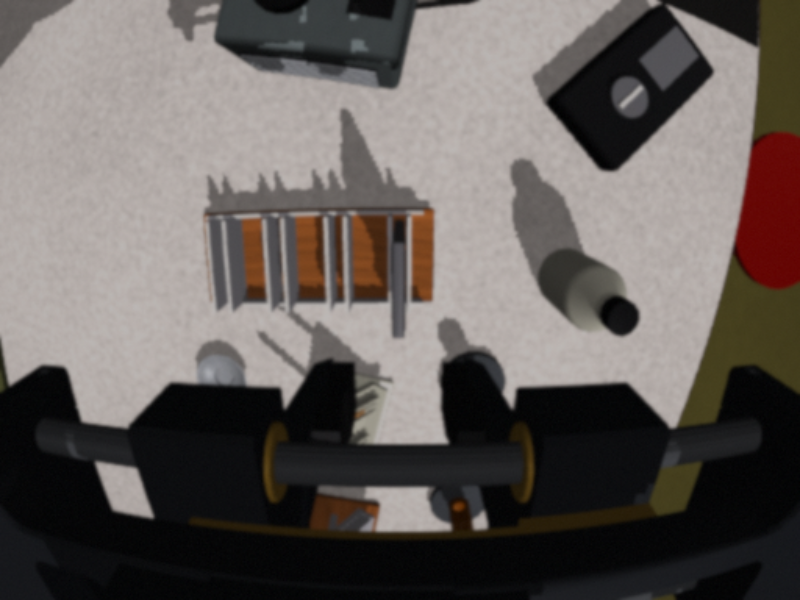

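The phone is standing in slot 4 at (398,280) and bottomed at 8.5 mm on contact. Next, phones 2–4 with the same checks.

```bash
cat >> act.py <<'E'
def do(i,k):
    f=pick_phone(i); s=lift(*f)
    if not .006<s['finger_gap']<.0095: print('NO GRIP'); return False
    line(np.array(s['tool_pos'])+[0,0,.08],.2)
    over(k,.14); line(slot(k)+[0,0,G+.055],.15); robot.sleep(.15); st()
    w=cap('wrist',f'h{k}')
    if not insert(k): return False
    release(k); return True
E
python3 - <<'E'
from act import *
if do(1,3):
    c=cap('wrist','p4w'); cv2.imwrite('pics/p4wb.png',cv2.resize(c['frame'],(800,600)))
E
```

```text
t 17.67 pos [ 0.5054 -0.2077  0.1868] rot [ 3.141 -0.526 -0.029] F [ 0.01 -0.06 -0.  ] gap 0.0440
t 18.85 pos [ 0.5538 -0.2099  0.1001] rot [ 3.141 -0.524 -0.029] F [-0.41  0.12  0.14] gap 0.0442
err [-0.     -0.0003  0.0007]
t 19.48 pos [ 0.5533 -0.2096  0.0992] rot [-3.141 -0.523 -0.03 ] F [-1.88  0.03  0.11] gap 0.0080
t 20.37 pos [ 0.4989 -0.2081  0.1944] rot [-3.142 -0.523 -0.03 ] F [ 0.58  0.5  -1.61] gap 0.0078Traceback (most recent call last):
  File "<stdin>", line 2, in <module>
  File "act.py", line 35, in do
    line(np.array(s['tool_pos'])+[0,0,.08],.2)
    ~~~~^^^^^^^^^^^^^^^^^^^^^^^^^^^^^^^^^^^^^^
  File "act.py", line 7, in line
    def line(p,rate=.15,frame=None): robot.servo_line(list(map(float,p)),rate=rate) if frame is None else robot.servo_line(list(map(float,p)),rate=rate,frame=list(frame))
                                     ~~~~~~~~~~~~~~~~^^^^^^^^^^^^^^^^^^^^^^^^^^^^^^
workcell.Unreachable: the arm cannot follow that straight line within its joint ranges
```

```bash
python3 - <<'E'
from act import *
p=np.array(robot.sense()['tool_pos'])
for d in ([0,0,.06],[0,0,.04],[.03,0,.05],[0,0,.03],[-.02,0,.035]):
    try: line(p+d,.2); print(d); break
    except robot.Unreachable: pass
st(); a=np.r_[fr(STAND,[0,0,0])]
for q in ([.5,-.15,.3],[.5,-.2,.28],[.5,-.2,.25]): print(q,robot.inverse_kinematics(q,[np.pi,0,0]) is not None)
E
```

```text
[0, 0, 0.04]
t 20.75 pos [ 0.4991 -0.2081  0.234 ] rot [ 3.14  -0.523 -0.029] F [ 0.14 -0.32 -1.75] gap 0.0075
[0.5, -0.15, 0.3] True
[0.5, -0.2, 0.28] True
[0.5, -0.2, 0.25] True
```

```bash
cat >> act.py <<'E'
def carry(k):
    reach([.5,robot.sense()['tool_pos'][1]+.03,.28],[np.pi,0,0])
    over(k,.15); line(slot(k)+[0,0,G+.055],.15); robot.sleep(.15); st()
    w=cap('wrist',f'h{k}')
    if not insert(k): return False
    release(k); return True
def do(i,k):
    f=pick_phone(i); s=lift(*f)
    if not .006<s['finger_gap']<.0095: print('NO GRIP'); return False
    p=np.array(s['tool_pos'])
    for d in (.06,.04,.03,.02):
        try: line(p+[0,0,d],.2); break
        except robot.Unreachable: pass
    print('raised',d)
    return carry(k)
E
python3 - <<'E'
from act import *
if carry(3):
    c=cap('wrist','p4w'); cv2.imwrite('pics/p4wb.png',cv2.resize(c['frame'],(800,600)))
E
```

```text
t 24.09 pos [0.546  0.1776 0.1522] rot [-3.141e+00 -2.000e-03  1.450e-01] F [ 0.22 -0.24 -1.24] gap 0.0081
h 0.036 z-bottom 0.0452 [ 0.3  0.  -1.9]
h 0.018 z-bottom 0.0273 [ 1.  -0.2 -1.8]
h 0.004 z-bottom 0.0133 [-0.4  0.8 -0.9]
h 0.0 z-bottom 0.0099 [-0.2 -1.1 -1.9]
h -0.002 z-bottom 0.0087 [-0.8  0.9  3.4]
h -0.004 z-bottom 0.0086 [-1.3 -2.5 15.3]
```

View pics/p4wb.png

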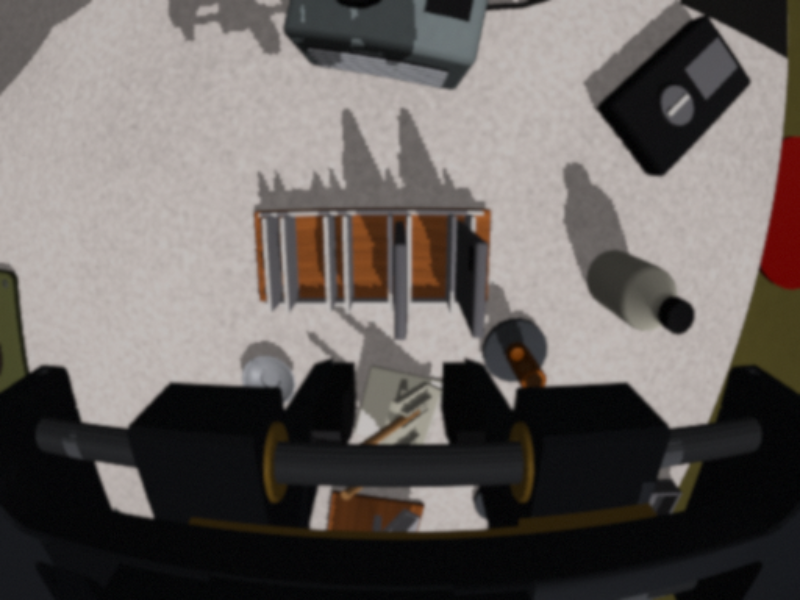

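Two phones are down, in slots 3 and 4 at (400,280) and (470,280). Next are the last two.

```bash
python3 - <<'E'
from act import *
if do(2,2):
    st(); print('-----'); do(3,1); st()
c=cap('wrist','p5w'); cv2.imwrite('pics/p5wb.png',cv2.resize(c['frame'],(800,600)))
c=cap('scene','p5'); cv2.imwrite('pics/p5b.png',cv2.resize(c['frame'],(800,600)))
E
```

```text
t 29.52 pos [ 0.5029 -0.2812  0.1867] rot [-3.142 -0.525 -0.028] F [ 0.55  0.18 -0.03] gap 0.0438
t 30.71 pos [ 0.5516 -0.2839  0.1002] rot [ 3.141 -0.524 -0.029] F [-0.5   0.26 -0.21] gap 0.0441
err [-0.     -0.0003  0.0007]
t 31.34 pos [ 0.5512 -0.2836  0.0993] rot [-3.142 -0.523 -0.03 ] F [-1.34 -0.64 -0.52] gap 0.0079
t 32.23 pos [ 0.4965 -0.282   0.1945] rot [-3.142 -0.523 -0.03 ] F [ 0.07 -0.23 -1.82] gap 0.0079
raised 0.06
t 36.11 pos [0.4965 0.1702 0.152 ] rot [-3.141e+00 -2.000e-03  1.450e-01] F [ 0.63  0.37 -1.53] gap 0.0074
h 0.036 z-bottom 0.0453 [ 0.4  0.5 -1. ]
h 0.018 z-bottom 0.0275 [ 0.1  0.6 -2.3]
h 0.004 z-bottom 0.0137 [ 0.5 -0.1 -1. ]
h 0.0 z-bottom 0.0099 [ 0.3  0.5 -1.7]
h -0.002 z-bottom 0.0088 [ 0.1 -0.2  5.4]
t 39.12 pos [0.4953 0.169  0.235 ] rot [3.14e+00 2.00e-03 1.45e-01] F [ 0.11  0.18 -0.6 ] gap 0.0300
-----
t 41.43 pos [ 0.5008 -0.3547  0.1867] rot [-3.141 -0.525 -0.027] F [1.02 0.44 0.37] gap 0.0442
t 44.37 pos [ 0.5494 -0.3576  0.0996] rot [ 3.141 -0.524 -0.03 ] F [-0.24  0.37 -0.07] gap 0.0444
err [ 0.     -0.      0.0001]
t 45.00 pos [ 0.5491 -0.3575  0.0993] rot [-3.142 -0.523 -0.03 ] F [-0.69 -0.39 -1.12] gap 0.0075
t 47.31 pos [ 0.4945 -0.3558  0.1946] rot [-3.141 -0.523 -0.03 ] F [-0.08 -0.17 -1.06] gap 0.0076
raised 0.06
t 51.30 pos [0.447  0.1629 0.1519] rot [-3.141e+00 -2.000e-03  1.450e-01] F [-0.01  0.04 -1.62] gap 0.0076
h 0.036 z-bottom 0.0459 [ 0.3 -0.1 -1.4]
h 0.018 z-bottom 0.0281 [-0.2 -1.  -1.6]
h 0.004 z-bottom 0.0141 [ 0.3 -0.4 -1. ]
h 0.0 z-bottom 0.0101 [ 0.1 -1.1 -1.9]
h -0.002 z-bottom 0.0089 [-0.7 -0.2  5.8]
t 54.30 pos [0.4459 0.1617 0.235 ] rot [3.141e+00 2.000e-03 1.450e-01] F [-0.64 -0.21 -0.43] gap 0.0297
```

View pics/p5wb.png

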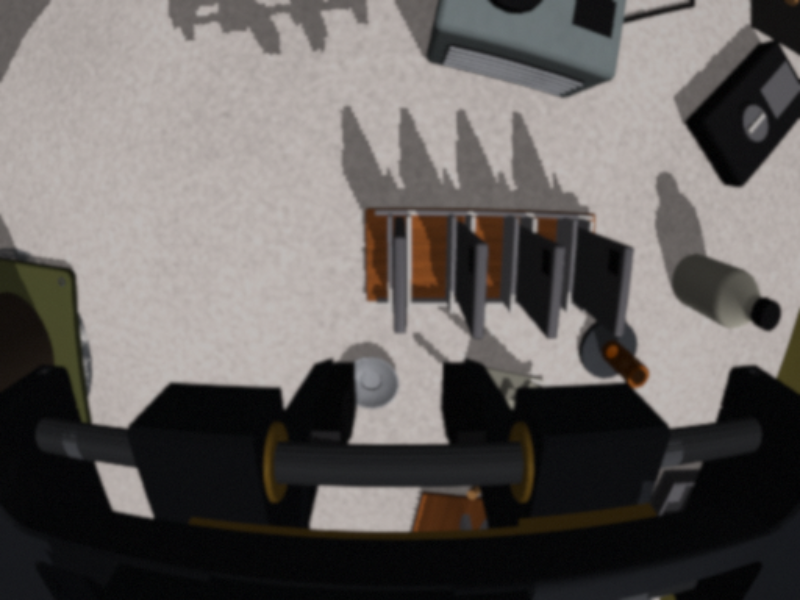

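View pics/p5b.png

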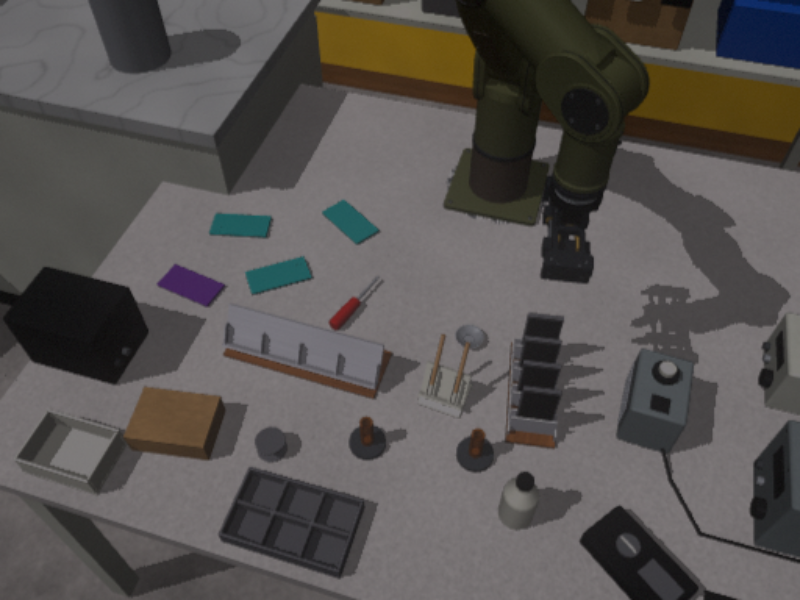

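All four phones stand in the rack. In the scene view the rack-side vial has been knocked from (455,455) to about (475,452), so I'll re-measure it before inserting. Now the first stick (+y groove).

```bash
cat >> act.py <<'E'
L=.072
def pick_stick(sg):
    tip=fr(REST,[.03,sg*.022,.02]); a=rot(REST,ax); n=rot(REST,nx); e=eul(-a,n)
    command_gripper(.034,25)
    reach(tip+(L+.09)*a,e); line(tip+L*a,.12); robot.sleep(.2); s=st(); print(s['tool_pos']-(tip+L*a))
    command_gripper(0.0,25); st()
    line(tip+(L+.06)*a,.12); s=st()
    line(np.array(s['tool_pos'])+[0,0,.04],.12)
    return s
E
python3 - <<'E'
from act import *
pick_stick(1)
y=robot.sense()['tool_pos'][1]
reach([.60,0.0,.30],[np.pi,0,0]); robot.sleep(.3); st()
w=cap('wrist','s1w'); c=cap('scene','s1'); t=cap('top','s1t')
cv2.imwrite('pics/s1wb.png',cv2.resize(w['frame'],(800,600)))
cv2.imwrite('pics/s1b.png',cv2.resize(c['frame'][130:310,200:400],None,fx=3.3,fy=3.3,interpolation=cv2.INTER_CUBIC))
E
```

```text
t 57.11 pos [0.555  0.0458 0.0831] rot [-3.142 -0.525 -0.102] F [ 0.45 -0.21 -0.15] gap 0.0339
[4.48399265e-05 1.53500012e-04 7.25675066e-04]
t 57.63 pos [0.555  0.0456 0.0824] rot [ 3.142 -0.524 -0.103] F [0.5  0.88 0.21] gap 0.0071
t 58.28 pos [0.5254 0.0486 0.1343] rot [ 3.142 -0.524 -0.103] F [ 0.29 -0.42 -0.11] gap 0.0067
t 60.55 pos [5.998e-01 2.000e-04 2.999e-01] rot [3.141e+00 0.000e+00 1.000e-03] F [-0.06 -0.34 -0.51] gap 0.0071
```

View pics/s1wb.png

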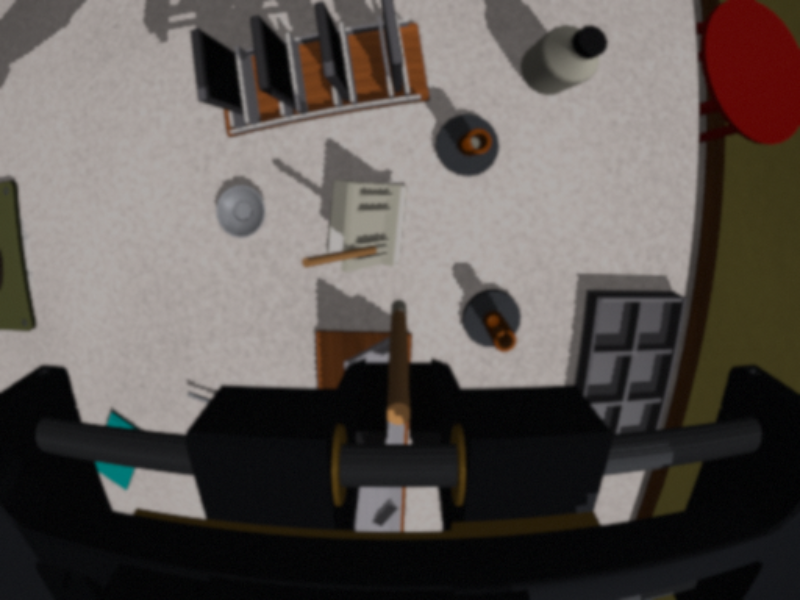

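View pics/s1b.png

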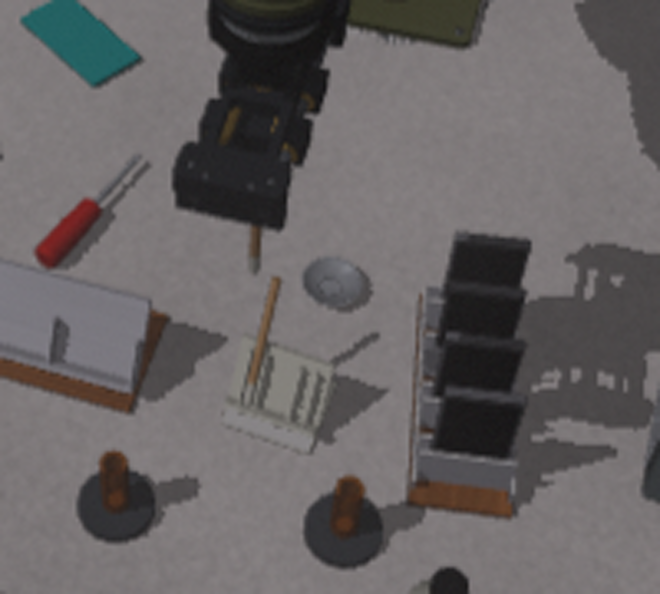

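```bash
python3 - <<'E'
from h import *
f=cv2.imread('pics/s1w.png')
g=np.hstack([cv2.resize(f[170:275,215:295],(400,525),interpolation=cv2.INTER_CUBIC),cv2.resize(f[65:125,270:330],(0,0),fx=6.5,fy=6.5,interpolation=cv2.INTER_CUBIC)[:390].copy() if 0 else cv2.resize(np.vstack([f[65:118,270:330],f[178:231,285:345]]),(297,525),interpolation=cv2.INTER_CUBIC)])
cv2.imwrite('pics/k6.png',cv2.convertScaleAbs(g,alpha=1.3)); print(g.shape)
E
```

```text
(525, 697, 3)
```

View pics/k6.png

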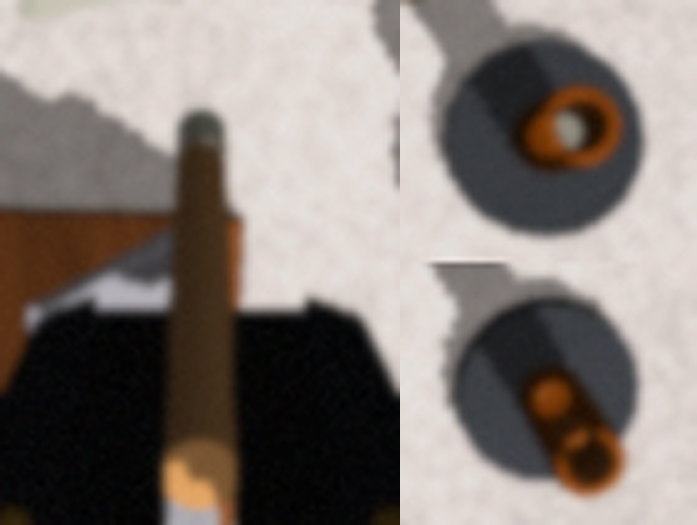

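```bash
python3 - <<'E'
from h import *
c=load('s1w')
def tool(u,zt):
    K=c['camera_matrix']; p=np.array([(u[0]-K[0,2])/K[0,0],(u[1]-K[1,2])/K[1,1]]); r=np.linalg.norm(p); d=np.r_[p/r*np.sin(r),np.cos(r)]
    H=c['hand_eye']; d=H[:3,:3]@d; o=H[:3,3]; return o+d*(zt-o[2])/d[2]
q=lambda p:(215+p[0]/5-.4,170+p[1]/5-.4)
print('tip',tool(q((202,128)),.068),'top',tool(q((200,475)),-.048))
a=lambda p:(270+(p[0]-400)/4.95-.4,65+p[1]/4.95-.4); b=lambda p:(285+(p[0]-400)/4.95-.4,178+(p[1]-262.5)/4.95-.4)
print('L',atz(c,a((575,127)),.075),atz(c,a((543,136)),.01)); print('R',atz(c,b((587,462)),.075),atz(c,b((547,388)),.01))
E
```

```text
tip [ 0.00016007 -0.00107617  0.068     ] top [-0.00016769  0.00014785 -0.048     ]
L [0.66682761 0.10079866 0.075     ] [0.66754163 0.10185115 0.01      ]
R [ 0.69927039 -0.08039799  0.075     ] [ 0.69944119 -0.07849515  0.01      ]
```

```bash
cat >> act.py <<'E'
def hover(v,h=.012):
    v=np.array([v[0],v[1]])
    reach([v[0],v[1],.22],[np.pi,0,0]); line([v[0],v[1],.075+L+h],.12); robot.sleep(.25); st()
E
python3 - <<'E'
from act import *
hover((.6672,.1012)); w=cap('wrist','s2w'); c=cap('scene','s2')
a=cv2.resize(w['frame'][140:280,195:335],(560,560),interpolation=cv2.INTER_CUBIC)
cv2.imwrite('pics/k7.png',cv2.convertScaleAbs(a,alpha=1.4)); cv2.imwrite('pics/k8.png',cv2.convertScaleAbs(cv2.resize(c['frame'][200:320,240:380],None,fx=5,fy=5,interpolation=cv2.INTER_CUBIC),alpha=1.4))
E
```

```text
t 62.24 pos [0.6675 0.1015 0.1598] rot [-3.141e+00 -1.000e-03  0.000e+00] F [0.05 0.07 0.18] gap 0.0069
```

View pics/k7.png

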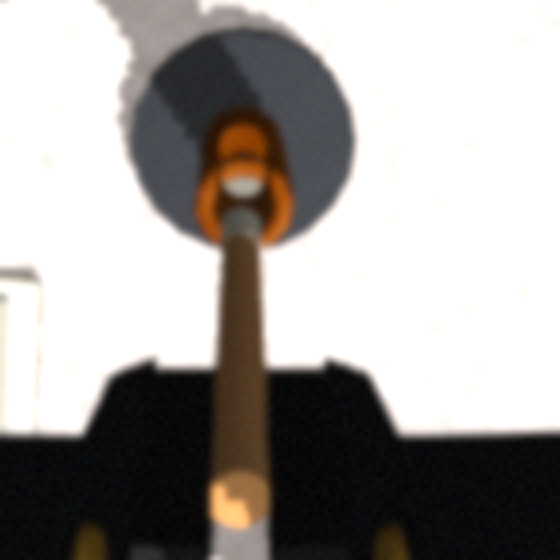

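View pics/k8.png

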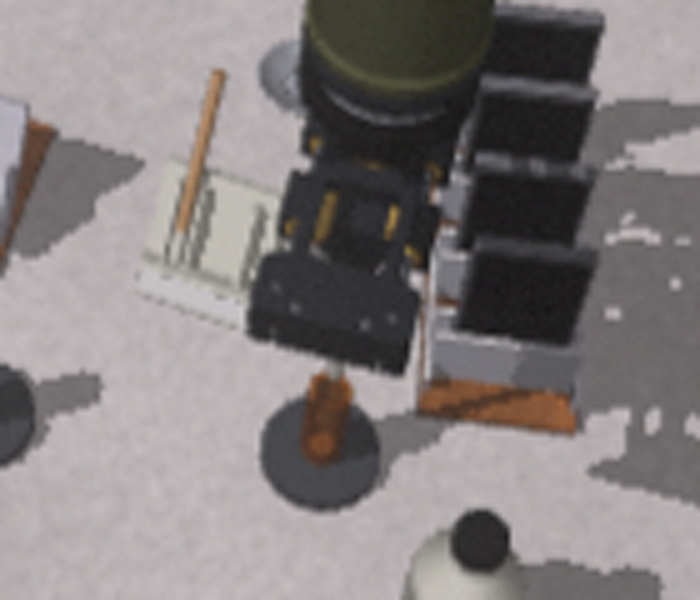

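```bash
cat >> act.py <<'E'
def push(v):
    for h in (.074,.066,.056,.047,.040,.033,.027,.022,.020,.018,.016,.014):
        line([v[0],v[1],L+h],.06); s=robot.sense(); F=np.array(s['ft_force']); print('tip',h,'act %.4f'%(s['tool_pos'][2]-L),np.round(F,1))
        if h>.05 and (F[2]>3.5 or np.hypot(F[0],F[1])>4): print('BLOCKED'); return False
        if F[2]>11: print('stop'); break
    return True
E
python3 - <<'E'
from act import *
print(push((.6672,.1012))); st()
E
```

```text
tip 0.074 act 0.0731 [-0.  -0.5 -0.1]
tip 0.066 act 0.0654 [-0.3  0.  -0.4]
tip 0.056 act 0.0554 [-0.2  0.2  0.3]
tip 0.047 act 0.0464 [ 1.   0.4 -0.5]
tip 0.04 act 0.0397 [-0.4 -0.2 -0.1]
tip 0.033 act 0.0324 [-0.2  0.4  0.2]
tip 0.027 act 0.0264 [ 0.7  0.3 -0.2]
tip 0.022 act 0.0215 [ 1.4  0.5 -0. ]
tip 0.02 act 0.0201 [-1.   0.2  2.4]
tip 0.018 act 0.0197 [-0.2 -0.4  7.9]
tip 0.016 act 0.0193 [-1.1 -0.2 14.1]
stop
True
t 65.39 pos [0.6689 0.1029 0.0913] rot [-3.139 -0.005 -0.   ] F [-1.15 -0.16 14.09] gap 0.0069
```

The stop came hard at 20 mm as it should, but the 3–5 N disc friction never showed in the readings. I'll look before I trust this one.

```bash
python3 - <<'E'
from act import *
command_gripper(.034); p=np.array(robot.sense()['tool_pos']); line([p[0],p[1],.25],.15)
reach([.66,.03,.27],[np.pi,0,0]); robot.sleep(.2)
w=cap('wrist','s3w'); c=cap('scene','s3')
cv2.imwrite('pics/k9.png',cv2.convertScaleAbs(cv2.resize(w['frame'][60:260,160:400],None,fx=3.3,fy=3.3,interpolation=cv2.INTER_CUBIC),alpha=1.3)); cv2.imwrite('pics/k10.png',cv2.convertScaleAbs(cv2.resize(c['frame'][200:320,210:350],None,fx=5,fy=5,interpolation=cv2.INTER_CUBIC),alpha=1.4))
E
```

```text
(no output)
```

View pics/k9.png

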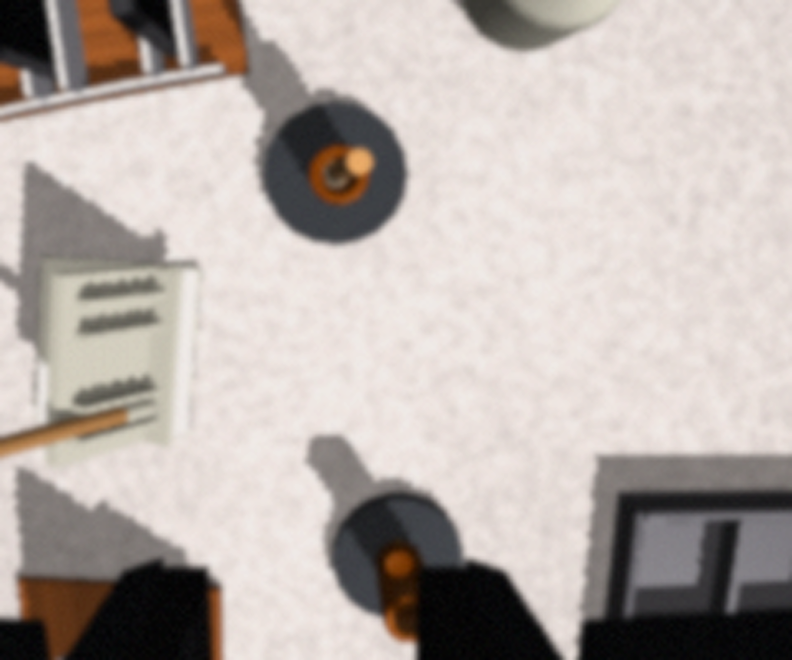

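View pics/k10.png

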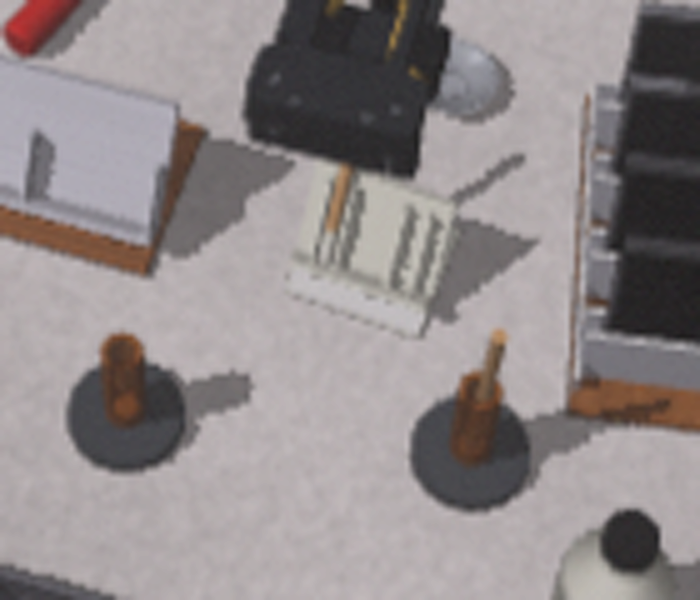

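```bash
python3 - <<'E' | tail -2
from meas import tri
from h import *
w=load('s3w');s=load('s3')
print(tri([(w,(160+360/3.3-.4,60+161/3.3-.4)),(s,(210+499/5-.4,200+336/5-.4))]))
E
```

```text
[[-1.2, -1.2], [-0.6, 2.4], [-1.1, -1.0], [0.0, 2.9], [-0.6, -1.3], [0.4, 2.2], [-0.3, -1.2], [0.6, 2.8], [-0.2, -0.7], [0.9, 2.0], [0.3, -0.0], [0.9, 2.0], [0.4, -0.5], [1.0, 1.5], [0.1, -0.6], [0.4, 1.2], [-1.1, -2.0], [-1.1, -0.2], [0.2, -0.3], [0.2, -2.0]]
(array([0.67323677, 0.10708857, 0.14048154]), [np.float64(0.6), np.float64(0.6)])
```

The stick top triangulates to z = 140.5 mm against an expected 140, so this stick is fully down. Now the second stick.

```bash
python3 - <<'E'
from act import *
pick_stick(-1)
reach([.62,-.12,.28],[np.pi,0,0]); robot.sleep(.25); st()
w=cap('wrist','t1w')
cv2.imwrite('pics/k11.png',cv2.convertScaleAbs(cv2.resize(w['frame'][60:280,190:400],None,fx=2.7,fy=2.7,interpolation=cv2.INTER_CUBIC),alpha=1.3))
E
```

```text
t 70.63 pos [0.5505 0.0019 0.0831] rot [ 3.141 -0.525 -0.102] F [-0.6  -0.23  0.63] gap 0.0341
[7.68609071e-05 5.60019494e-05 7.27080296e-04]
t 71.16 pos [0.5506 0.0018 0.0825] rot [ 3.142 -0.524 -0.103] F [ 0.26 -0.11  1.05] gap 0.0069
t 71.81 pos [0.5209 0.0047 0.1342] rot [ 3.141 -0.524 -0.103] F [ 0.32 -0.15 -1.22] gap 0.0070
t 74.13 pos [ 0.6198 -0.1197  0.2798] rot [3.141e+00 0.000e+00 1.000e-03] F [-0.84 -0.77  0.67] gap 0.0070
```

View pics/k11.png

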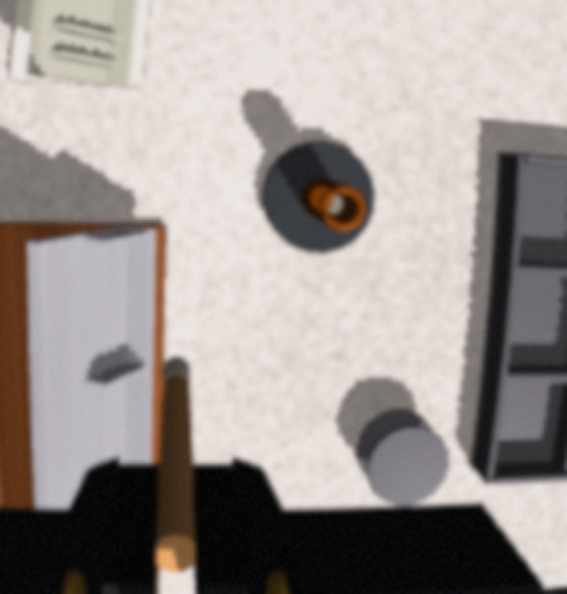

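```bash
python3 - <<'E'
from act import *
c=load('t1w'); u=lambda p:(190+p[0]/2.7-.4,60+p[1]/2.7-.4)
m=atz(c,u((343,208)),.075); f=atz(c,u((318,195)),.01); print(m,f)
v=(np.array([.6993,-.0795])*1+m[:2]+f[:2])/3; print(v)
if np.linalg.norm(m[:2]-[.6993,-.0795])<.004:
    hover(v); w=cap('wrist','t2w')
    a=cv2.resize(w['frame'][140:280,195:335],(560,560),interpolation=cv2.INTER_CUBIC); cv2.imwrite('pics/k12.png',cv2.convertScaleAbs(a,alpha=1.4))
E
```

```text
[ 0.69993407 -0.08013609  0.075     ] [ 0.69904453 -0.07901163  0.01      ]
[ 0.6994262  -0.07954924]
t 75.60 pos [ 0.6999 -0.0794  0.1599] rot [-3.142e+00 -1.000e-03 -0.000e+00] F [ 0.77 -0.51 -1.15] gap 0.0070
```

View pics/k12.png

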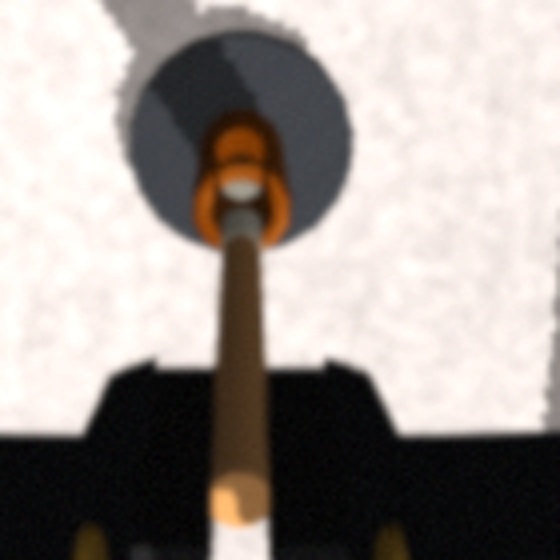

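The stick tip sits over the second vial's mouth at (241,215), the same alignment as the first one. Pushing it down.

```bash
python3 - <<'E'
from act import *
if push((.6994,-.0795)):
    command_gripper(.034); p=np.array(robot.sense()['tool_pos']); line([p[0],p[1],.25],.15)
    reach([.66,-.1,.28],[np.pi,0,0]); robot.sleep(.2)
    w=cap('wrist','t3w')
    reach([.48,.30,.30],[np.pi,0,0]); robot.sleep(.2); st()
    w2=cap('wrist','t4w'); c=cap('scene','t3')
    cv2.imwrite('pics/k13.png',cv2.convertScaleAbs(cv2.resize(w['frame'][60:260,160:400],None,fx=3.3,fy=3.3,interpolation=cv2.INTER_CUBIC),alpha=1.3)); cv2.imwrite('pics/k14.png',cv2.convertScaleAbs(cv2.resize(c['frame'][200:320,210:350],None,fx=5,fy=5,interpolation=cv2.INTER_CUBIC),alpha=1.4))
    cv2.imwrite('pics/k15.png',cv2.resize(w2['frame'],(800,600)))
E
```

```text
tip 0.074 act 0.0731 [ 1.  -0.5 -0.7]
tip 0.066 act 0.0654 [ 0.5  0.2 -0.9]
tip 0.056 act 0.0553 [-1.1  0.1  0.3]
tip 0.047 act 0.0464 [ 0.3  0.2 -0.2]
tip 0.04 act 0.0397 [ 0.  -0.2 -0.1]
tip 0.033 act 0.0324 [-0.2  0.4  0.2]
tip 0.027 act 0.0264 [-1.   0.4  1.4]
tip 0.022 act 0.0215 [-0.1  0.3  0.2]
tip 0.02 act 0.0202 [-0.2 -0.9  1.6]
tip 0.018 act 0.0197 [-0.4 -0.6  8.3]
tip 0.016 act 0.0194 [-1.  -0.6 14.4]
stop
t 82.89 pos [0.4807 0.2992 0.2998] rot [ 3.141e+00  0.000e+00 -2.000e-03] F [ 0.21  0.63 -0.32] gap 0.0339
```

View pics/k13.png

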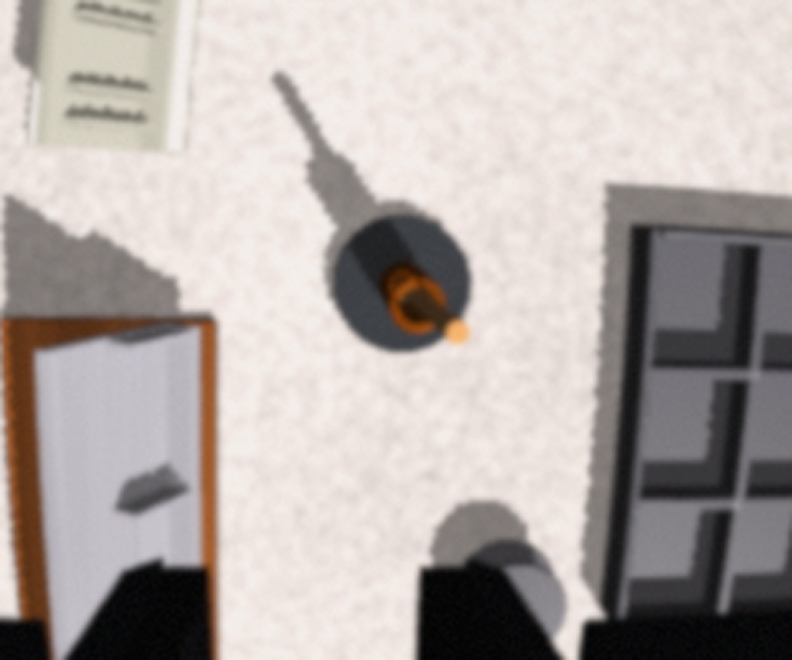

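View pics/k14.png

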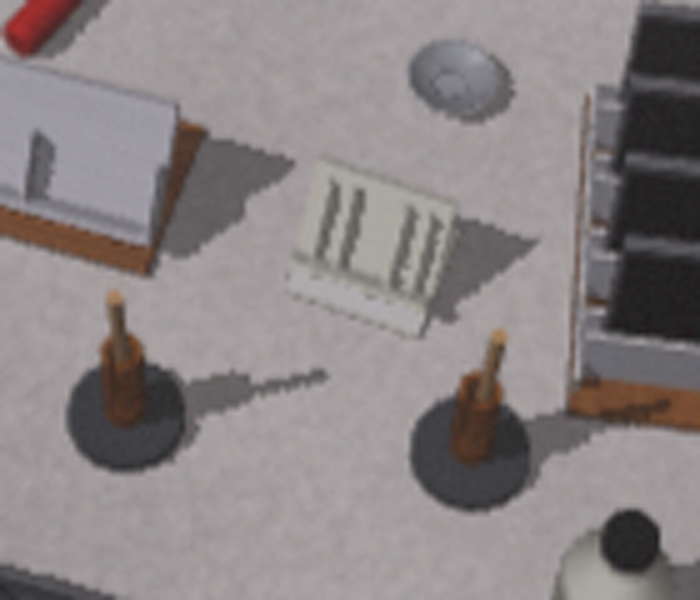

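View pics/k15.png

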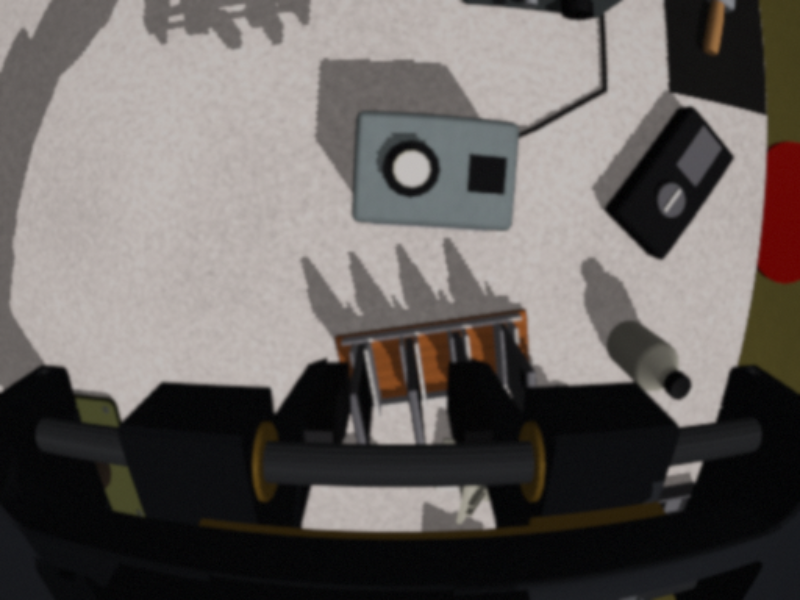

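```bash
python3 - <<'E' | tail -6
from meas import tri,o
from h import *
w=load('t3w');s=load('t3');b=load('t4w');S0=load('scene0')
print('stick top',tri([(w,(160+456/3.3-.4,60+330/3.3-.4)),(s,(210+114/5-.4,200+298/5-.4))]))
k=lambda p:np.array(p)*.64-.2
ub=k((411,169)); us=o((345,163),8,385,215)
print('button tri',tri([(b,ub),(S0,us)]),atz(b,ub,.12),atz(b,ub,.13))
C=[atz(b,k(p),.11) for p in((361,112),(519,124),(510,229),(356,219))]; print(np.round(C,4).tolist(),np.mean(C,0))
T=load('top0'); print('top cam',atz(T,np.array((116,297))*.64-.2,.12),atz(T,np.array((116,297))*.64-.2,.13))
E
```

```text
rack [0.5201906  0.17394389 0.14307014] rms px 1.259054369452644
[[-1.2, -1.2], [-0.6, 2.4], [-1.1, -1.0], [0.0, 2.9], [-0.6, -1.3], [0.4, 2.2], [-0.3, -1.2], [0.6, 2.8], [-0.2, -0.7], [0.9, 2.0], [0.3, -0.0], [0.9, 2.0], [0.4, -0.5], [1.0, 1.5], [0.1, -0.6], [0.4, 1.2], [-1.1, -2.0], [-1.1, -0.2], [0.2, -0.3], [0.2, -2.0]]
stick top (array([ 0.70635921, -0.07864063,  0.13922909]), [np.float64(0.6), np.float64(0.6)])
button tri (array([0.4904165 , 0.37585557, 0.1326352 ]), [np.float64(1.5), np.float64(1.5)]) [0.49032541 0.37443456 0.12      ] [0.49005514 0.37439754 0.13      ]
[[0.4519, 0.42, 0.11], [0.5761, 0.4131, 0.11], [0.5707, 0.3279, 0.11], [0.4472, 0.3352, 0.11]] [0.51149169 0.37405386 0.11      ]
top cam [0.48945688 0.37464655 0.12      ] [0.4877204  0.37093369 0.13      ]
```

Button: wrist and scene triangulate to (0.490, 0.376, 0.133). The blower corners give a centre of (0.511, 0.374), and 20 mm to −x of that agrees. Stick 2's top at 139 mm is also right. I'll close the fingers and press, watching the force.

```bash
python3 - <<'E'
from act import *
command_gripper(0.0,10)
B=np.array([.4904,.3752])
reach([*B,.18],[np.pi,0,0]); line([*B,.142],.1); robot.sleep(.2); s=st(); F0=s['ft_force'][2]
z=.142
while z>.106:
    z-=.0015; line([*B,z],.05); s=robot.sense(); F=np.array(s['ft_force']); print('%.4f %.4f'%(z,s['tool_pos'][2]),np.round(F,1))
    if F[2]-F0>14: break
robot.sleep(.3); st()
c=cap('scene','b1'); cv2.imwrite('pics/b1b.png',cv2.resize(c['frame'][200:300,370:470],None,fx=5,fy=5))
line([*B,.18],.1); robot.sleep(.2); st()
reach([.48,.25,.30],[np.pi,0,0]); robot.sleep(.2); st()
w=cap('wrist','b2w'); c=cap('scene','b2'); cv2.imwrite('pics/b2b.png',cv2.resize(c['frame'],(800,600))); cv2.imwrite('pics/b2wb.png',cv2.resize(w['frame'],(800,600)))
E
```

```text
t 84.97 pos [0.4906 0.3756 0.1427] rot [-3.141e+00 -1.000e-03 -0.000e+00] F [ 0.06 -0.13 -0.35] gap 0.0004
0.1405 0.1405 [ 0.3 -0.7  0.1]
0.1390 0.1389 [0.2 0.9 0.5]
0.1375 0.1374 [ 0.3  0.  -0.1]
0.1360 0.1358 [-0.3  0.4 -0.1]
0.1345 0.1344 [-0.  -0.5  1. ]
0.1330 0.1329 [0.7 0.2 0.9]
0.1315 0.1314 [-1.3  0.2  0.4]
0.1300 0.1299 [ 0.1 -0.9  0.1]
0.1285 0.1284 [0.8 1.  0.6]
0.1270 0.1269 [ 0.1 -1.  -0.7]
0.1255 0.1254 [-0.1  0.3 -0.7]
0.1240 0.1239 [-0.6  0.6  0.3]
0.1225 0.1224 [-0.2  0.   0. ]
0.1210 0.1209 [-0.   0.2  0.5]
0.1195 0.1194 [1.1 0.1 0.1]
0.1180 0.1179 [ 0.6  0.1 -0.4]
0.1165 0.1164 [ 0.7 -0.3 -0.1]
0.1150 0.1149 [0.4 0.6 0.6]
0.1135 0.1134 [-0.2 -0.8 -0.3]
0.1120 0.1119 [-0.6  0.3  0.5]
0.1105 0.1104 [ 0.4 -0.5 -0. ]
0.1090 0.1089 [ 0.3 -0.2  0.1]
0.1075 0.1074 [ 0.3  0.8 -0. ]
0.1060 0.1059 [-0.1 -0.2 -0.2]
t 91.28 pos [0.4904 0.3752 0.106 ] rot [-3.142 -0.    -0.   ] F [-0.42  0.49  0.88] gap 0.0005
t 92.42 pos [0.4901 0.3749 0.1793] rot [3.141e+00 1.000e-03 0.000e+00] F [0.03 0.16 0.4 ] gap 0.0005
t 93.34 pos [0.4794 0.251  0.2988] rot [3.142e+00 2.000e-03 2.000e-03] F [ 0.33 -0.05 -0.64] gap 0.0009
```

View pics/b1b.png

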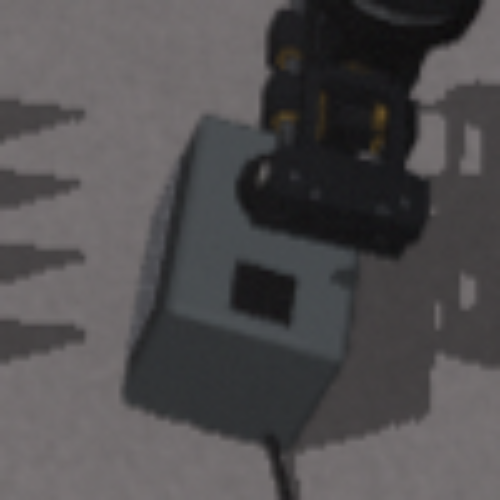

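View pics/b2b.png

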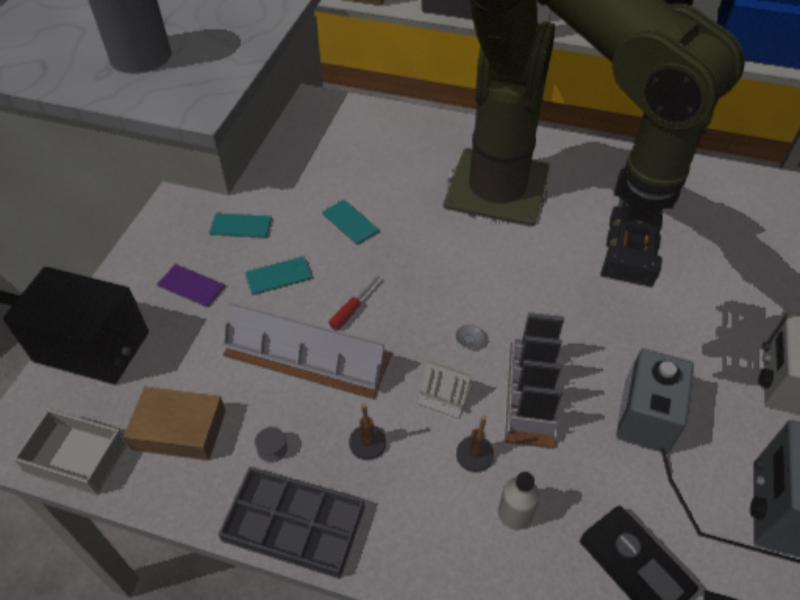

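View pics/b2wb.png

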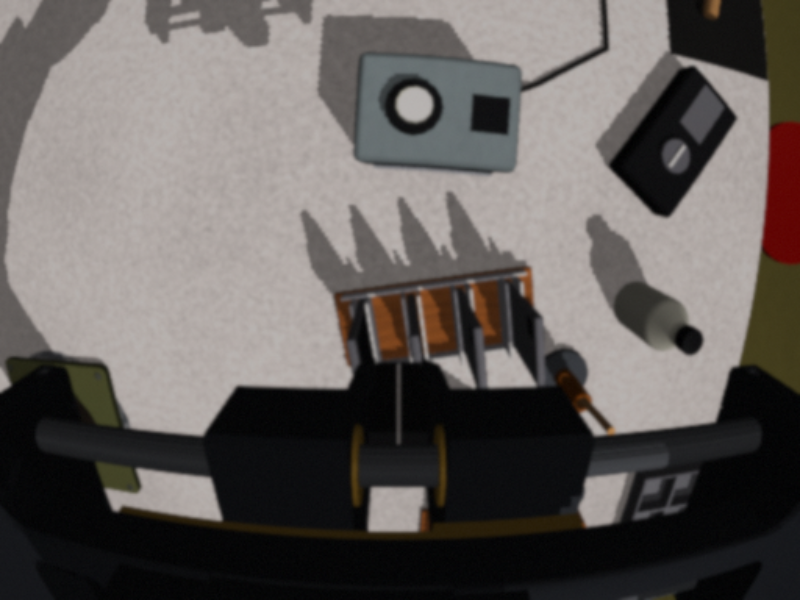

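The press met no force even at TCP z = 0.106, so it did not touch the button. I'll check the geometry before trying again.

```bash
python3 - <<'E'
from h import *
S0=load('scene0');T=load('top0');b=load('t4w');b2=load('b2w')
for z in(.106,.12,.133): print(z,[np.round(proj(c,[.4904,.3752,z])[0],1).tolist() for c in (S0,T,b,b2)])
for n,x0,y0,w,h in(('scene0',385,215,70,75),('top0',50,150,70,75),('t4w',220,60,125,95),('b2w',220,20,125,95)):
    f=load(n)['frame'].copy(); p=proj(load(n),[[.4904,.3752,.12],[.4904,.3752,.133],[.4465,.3362,.11],[.5740,.3285,.11]])
    g=cv2.resize(f[y0:y0+h,x0:x0+w],None,fx=6,fy=6,interpolation=cv2.INTER_CUBIC)
    for q,cl in zip(p,((0,0,255),(0,255,0),(255,0,0),(255,0,0))): cv2.circle(g,tuple(int(v) for v in ((q-[x0,y0]+.5)*6)),4,cl,-1)
    cv2.imwrite(f'pics/x_{n}.png',g)
g=[cv2.resize(cv2.imread(f'pics/x_{n}.png'),(390,290)) for n in('scene0','top0','t4w','b2w')]
cv2.imwrite('pics/x.png',np.vstack([np.hstack(g[:2]),np.hstack(g[2:])]))
E
```

```text
0.106 [[423.9, 240.2], [75.7, 190.4], [262.6, 107.4], [264.3, 68.9]]
0.12 [[425.4, 237.3], [73.9, 189.5], [262.9, 107.3], [264.7, 67.3]]
0.133 [[426.9, 234.5], [72.2, 188.7], [263.2, 107.3], [265.0, 65.8]]
```

View pics/x.png

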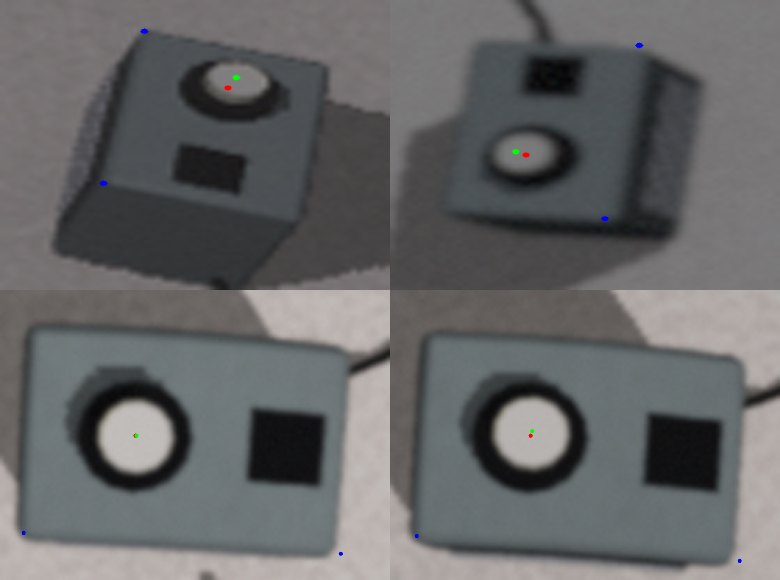

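```bash
python3 - <<'E'
from act import *
B=np.array([.4904,.3752])
reach([*B,.18],[np.pi,0,0]); 
for z in(.16,.125,.112):
    line([*B,z],.1); robot.sleep(.4); s=st(); print(np.round(s['joint_efforts'],2),np.round(s['wrist_torque'],2))
    w=cap('wrist',f'bz{int(z*1000)}'); cap('top',f'bt{int(z*1000)}')
f=[cv2.resize(load(f'bz{k}')['frame'][40:300,130:390],(390,390)) for k in(160,112)]
cv2.imwrite('pics/y.png',cv2.convertScaleAbs(np.hstack(f),alpha=1.5))
f=[cv2.resize(load(f'bt{k}')['frame'][140:240,40:140],(390,390)) for k in(160,112)]
cv2.imwrite('pics/y2.png',cv2.convertScaleAbs(np.hstack(f),alpha=1.5))
E
```

```text
t 94.92 pos [0.4904 0.3753 0.1603] rot [-3.141 -0.     0.   ] F [-0.6   0.13 -0.19] gap 0.0005
[ 5.000e-02 -5.342e+01 -1.132e+01 -1.219e+01 -1.000e-02 -7.000e-02
  0.000e+00] [-0.08 -0.12  0.01]
t 95.92 pos [0.4906 0.3753 0.1253] rot [-3.141 -0.    -0.   ] F [-0.98  0.3   0.97] gap 0.0006
[-2.000e-02 -5.420e+01 -1.136e+01 -1.121e+01 -1.000e-02 -8.000e-02
  0.000e+00] [ 0.02 -0.04 -0.01]
t 96.70 pos [0.4905 0.3753 0.1122] rot [-3.141 -0.    -0.   ] F [ 0.25 -0.31 -0.09] gap 0.0007
[-1.000e-02 -5.447e+01 -1.133e+01 -1.083e+01 -1.000e-02 -8.000e-02
  0.000e+00] [-0.05 -0.1  -0.04]
```

View pics/y.png

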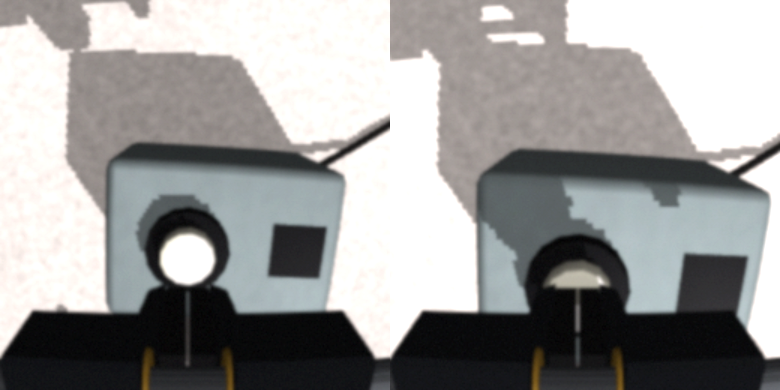

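View pics/y2.png

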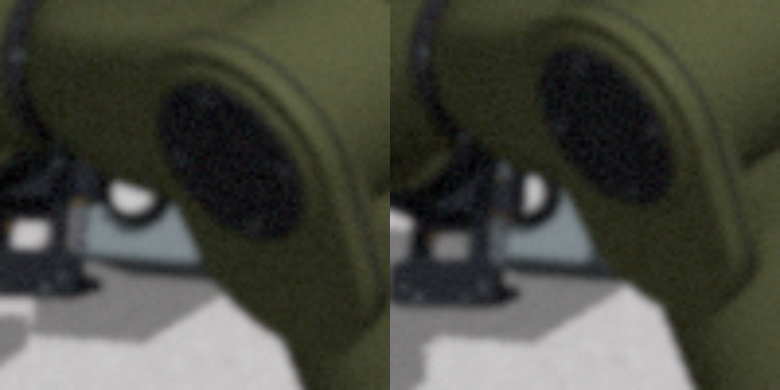

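```bash
python3 - <<'E' | tail -12
from meas import tri,o
from h import *
k=lambda p:np.array(p)*.64-.2
b=load('t4w');b2=load('b2w');z16=load('bz160');z11=load('bz112');z12=load('bz125')
c=lambda p:np.array(p)/1.5+[130,40]-.3
print('TCP px',[proj(z,np.linalg.inv(np.r_[np.c_[z['Rw'],z['tw']],[[0,0,0,1]]])[:3,:3]@(np.linalg.inv(z['hand_eye'])[:3,3]-z['tw']))[0] for z in (z16,z11)])
print(tri([(b,k((411,169))),(z16,c((187,259)))]), tri([(b,k((411,169))),(b2,k((414,105))),(z16,c((187,259)))]))
# blower top corners far edge in bz160: (107,163),(345,183)
for p in((108,165),(344,184)): print(np.round(atz(z16,c(p),.11),4))
for p in((361,112),(519,124)): print(np.round(atz(b,k(p),.11),4))
print('corner tri',tri([(b,k((361,112))),(z16,c((108,165)))]),tri([(b,k((519,124))),(z16,c((344,184)))]))
print([proj(z16,[.4904,.3752,z])[0].round(1).tolist() for z in(.106,.11,.12,.13)])
E
```

```text
blower top [0.5779 0.4129 0.11  ]
blower top [0.5726 0.3291 0.11  ]
rack [0.5201906  0.17394389 0.14307014] rms px 1.259054369452644
[[-1.2, -1.2], [-0.6, 2.4], [-1.1, -1.0], [0.0, 2.9], [-0.6, -1.3], [0.4, 2.2], [-0.3, -1.2], [0.6, 2.8], [-0.2, -0.7], [0.9, 2.0], [0.3, -0.0], [0.9, 2.0], [0.4, -0.5], [1.0, 1.5], [0.1, -0.6], [0.4, 1.2], [-1.1, -2.0], [-1.1, -0.2], [0.2, -0.3], [0.2, -2.0]]
TCP px [array([254.8707175 , 227.04042531]), array([254.87088784, 227.04030137])]
(array([0.49008166, 0.37439597, 0.12992397]), [np.float64(0.0), np.float64(0.0)]) (array([0.49012839, 0.37430224, 0.12959297]), [np.float64(0.1), np.float64(0.1), np.float64(0.0)])
[0.4493 0.4185 0.11  ]
[0.5744 0.4093 0.11  ]
[0.4519 0.42   0.11  ]
[0.5761 0.4131 0.11  ]
corner tri (array([0.45172085, 0.41928003, 0.11845919]), [np.float64(0.9), np.float64(0.9)]) (array([0.57212884, 0.41147288, 0.12003528]), [np.float64(1.4), np.float64(1.4)])
[[254.7, 201.5], [254.7, 203.0], [254.8, 207.0], [254.8, 211.4]]
```

The wrist images show the closed fingertips at v≈232, where the nominal TCP should be at v=227, so the tips end short of the nominal TCP. That would explain the missing contact: the button top measures ≈0.128 and the body clearance is ample. I'll keep descending with force feedback.

```bash
python3 - <<'E'
from act import *
c=load('bz112'); H=np.linalg.inv(c['hand_eye'])
K=c['camera_matrix']
for y in(-.009,0):
  for z in(0,-.01,-.02,-.03):
    P=H[:3,:3]@np.array([0,y,z])+H[:3,3]; r=np.hypot(P[0],P[1]); th=np.arctan2(r,P[2]); print(y,z,'v %.1f'%(K[1,2]+K[1,1]*th*P[1]/r))
B=np.array([.4904,.3750]); z=.112
while z>.082:
    z-=.0015; line([*B,z],.05); s=robot.sense(); F=np.array(s['ft_force']); print('%.4f %.4f'%(z,s['tool_pos'][2]),np.round(F,1))
    if F[2]>3: break
robot.sleep(.2); st(); cap('wrist','bz9')
f=load('bz9')['frame'][40:300,130:390]; cv2.imwrite('pics/y3.png',cv2.convertScaleAbs(cv2.resize(f,(600,600)),alpha=1.5))
E
```

```text
-0.009 0 v 213.9
-0.009 -0.01 v 219.7
-0.009 -0.02 v 226.0
-0.009 -0.03 v 233.1
0 0 v 227.0
0 -0.01 v 233.3
0 -0.02 v 240.3
0 -0.03 v 248.1
0.1105 0.1103 [0.9 0.  0. ]
0.1090 0.1089 [-0.1  0.2  0.5]
0.1075 0.1074 [-0.4 -0.3  0.4]
0.1060 0.1059 [-1.1  0.  -0.1]
0.1045 0.1044 [ 1.1 -0.7  0.3]
0.1030 0.1031 [ 0.3 -0.3  2. ]
0.1015 0.1017 [0.7 0.1 2.7]
0.1000 0.1002 [ 0.5 -0.1  3.4]
t 99.00 pos [0.4905 0.3753 0.1002] rot [-3.141 -0.     0.   ] F [1.09 0.56 2.4 ] gap 0.0005
```

View pics/y3.png

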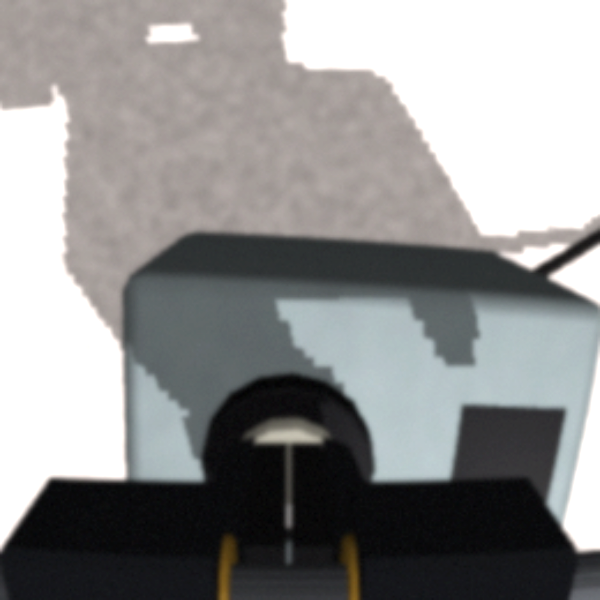

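Contact at TCP z≈0.104, and the force is climbing like a spring. I'll press on to the hard stop, then let go.

```bash
python3 - <<'E'
from act import *
B=np.array([.4904,.3750]); z=.100
while z>.088:
    z-=.001; line([*B,z],.05); s=robot.sense(); F=np.array(s['ft_force']); print('%.4f %.4f'%(z,s['tool_pos'][2]),np.round(F,1))
    if F[2]>14: break
robot.sleep(.4); st()
line([*B,.18],.1); robot.sleep(.3); st()
reach([.40,.22,.32],[np.pi,0,0]); robot.sleep(.2); st()
w=cap('wrist','e1w'); c=cap('scene','e1'); cv2.imwrite('pics/e1b.png',cv2.resize(c['frame'],(800,600))); cv2.imwrite('pics/e1wb.png',cv2.resize(w['frame'],(800,600)))
cv2.imwrite('pics/e1c.png',cv2.convertScaleAbs(cv2.resize(c['frame'][190:310,210:460],None,fx=3.2,fy=3.2,interpolation=cv2.INTER_CUBIC),alpha=1.4))
E
```

```text
0.0990 0.0991 [0.5 1.7 4.4]
0.0980 0.0981 [0.5 1.9 3.9]
0.0970 0.0973 [0.6 0.6 6. ]
0.0960 0.0972 [-0.5 -2.  12.1]
0.0950 0.0971 [-1.8 -3.5 17.1]
t 100.70 pos [0.4906 0.3753 0.0971] rot [-3.141e+00 -2.000e-03 -0.000e+00] F [-0.69 -2.88 17.65] gap 0.0004
t 102.00 pos [0.4902 0.3749 0.1796] rot [3.141e+00 1.000e-03 0.000e+00] F [-0.27  0.1   0.08] gap 0.0006
t 103.11 pos [0.4002 0.2207 0.3193] rot [-3.141e+00  2.000e-03  1.000e-03] F [0.18 0.47 0.44] gap 0.0003
```

View pics/e1c.png

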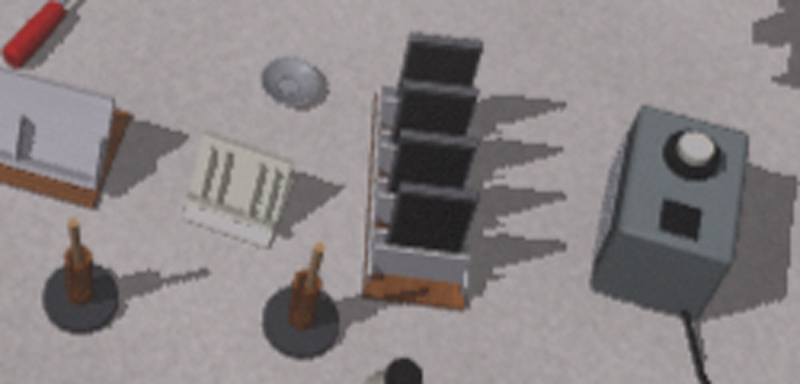

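View pics/e1b.png

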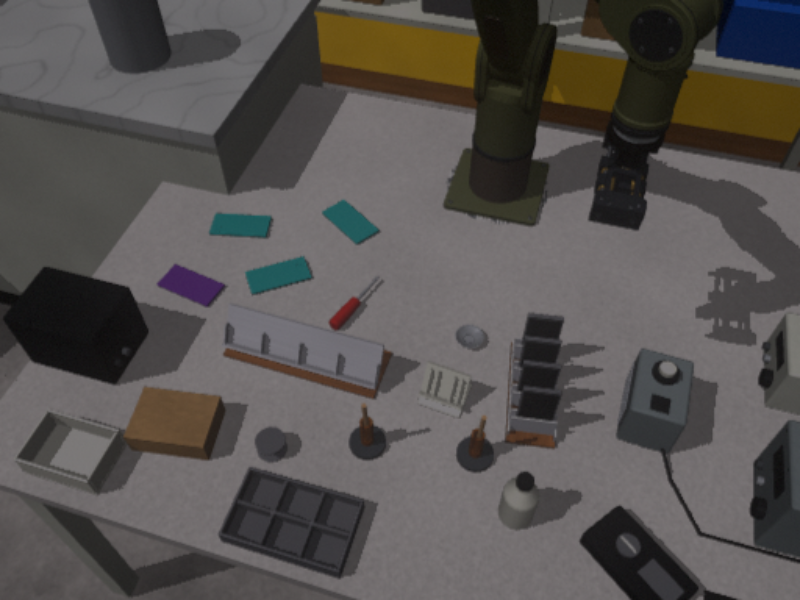

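View pics/e1wb.png

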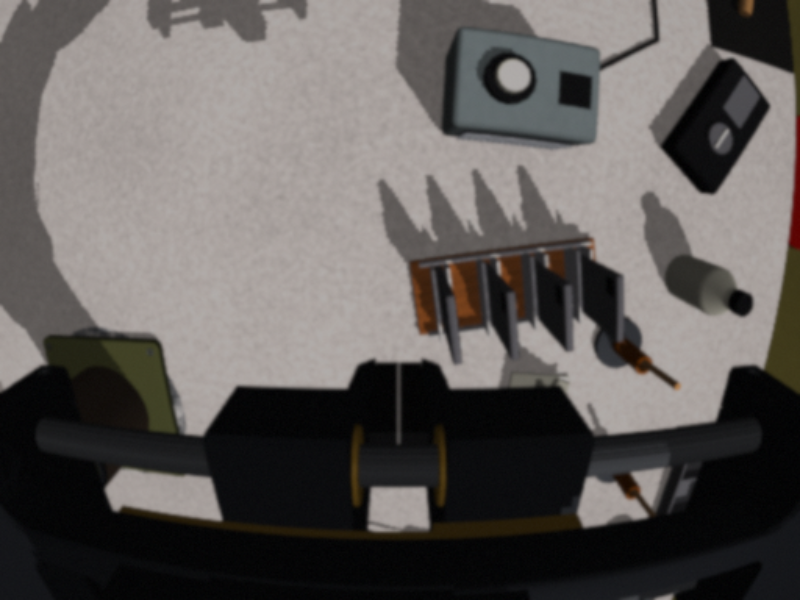

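```bash
python3 - <<'E'
from act import *
robot.job_done(); st()
E
```

```text
the job is handed in; nothing more can be done
the job is handed in; nothing more can be done
```

The job is done and handed in. The robot's clock read 103 s at the last check, against the 208 s limit.

- **Phones:** All four were there. They now stand upright in slots 1–4, one to a slot. Each met the slot floor at about its 10 mm height, and the final images show all four standing.
- **Sticks:** Each stick is white tip down in its own vial, with a hard stop at 20 mm. The stick tops measure 140.5 and 139 mm against an expected 140. One vial had been knocked a few centimetres aside, so I re-measured it before inserting. Both vials still stand.
- **Button:** Pressed last. Contact came at tool height 0.104, with about 5 N of spring over 6 mm. It then stopped hard (17 N reached) and sprang back up when released.
- **Other things:** In the last scene picture the dish, driver, reel, bottle and coloured slabs look unmoved.

**What disagreed:**
- **First button press:** It met no force down to 0.106. The closed fingertips end short of the nominal tool point, so I went lower under force control.
- **Vial discs:** The 3–5 N sliding force did not show in the readings taken after each step. The evidence that the sticks are fully in is the 20 mm stop and the measured stick tops.

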